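Stamp the gift card and fill the tray on the revolving packing stand

ROBOT

A 7-joint arm with a two-finger parallel gripper is mounted at the origin on a cart in front of the work surface, level with it; the furniture and walls round the work are solid. World frame = base frame: x ahead of the robot, y to its left, z up, the work surface at z = 0. Lengths are in m, angles in rad, forces in N, time in s.
With the tool pointing down it reaches from about 0.425 to 0.875 m from the base axis. Payload 4.7 kg.
Tool frame: the origin (TCP) lies where the fingers leave the gripper's body, on its centre line; the fingertips stand 70 mm ahead of it and the grasp point (between the pads) lies 51 mm ahead of it; z points along the fingers, y is the line along which they close (so a half turn about z gives the same grasp; the last joint's range is limited). The gripper opens to 87 mm and grips with 3 to 60 N. Pads are 19 mm wide; open, the fingers measure 117 mm over their backs; the gripper's body (75 mm by 190 mm) begins 51 mm behind the grasp point.
Start: joints at [1.335, 0.321, -0.07, 1.45, 0.023, 1.371, -0.057], TCP at [0.161, -0.63, 0.292] pointing down, gripper open.
Joint ranges: [-2.86, 2.86], [-0.3, 2.09], [-1.38, 1.24], [0.06, 2.45], [-1.56, 4.7], [0.09, 2.05], [-2.69, 2.69]. Speed limits (rad/s): [2.57, 2.57, 3.14, 3.14, 3.14, 3.14, 3.14].

INTERFACE

Orientations are given as a rotation vector (axis times angle).
In Python, from bench import get_state, get_image, get_calibration, close_job gives the robot as it stands.
- The arm moves only by the tool send_rows, never from a script. Its argument "rows" is a list of rows, each an object of numbers: "hand": the finger opening in mm, from 0 to 87; "x", "y", "z": the shift along the world's x, y, z in mm; "roll": the turn about the world's z in degrees. A call has 1 to 10 rows; each row shifts and turns the commanded pose from where the row before left it; what a row does not reach is not made up. A row lasts 1/10 s, in which the tool goes at most 50 mm and 8.59 degrees, less where a joint would pass 70% of its speed; a pose out of reach is approached as far as the arm can. A call is refused whole if a number of a shift passes 50 or a number of a turn 8.59, either way. A call with a gripper value outside its range is refused whole. The fingers move at their own pace and stop on an object; "force" is the grip in N (left out, the last holds). Time passes only in rows, so rows that do not move let the fingers close. It gives the time, the measured TCP pose, the force, the opening and the grip force at its end, in the units of the state.
- get_state(): the state, without advancing time (a new reading comes with each control period).
- get_image(name): name is "scene" or "top"; returns the picture (384x512x3 uint8, blue, green, red); there is no depth.
- get_calibration(name): a dict with "mtx" (3x3 intrinsics, pixels), "world_from_camera" (4x4, takes a point from camera to world coordinates). Camera axes: x right, y down, z forward; pixel columns grow to the right and rows downward; lengths in m; the calibration is good to about 2 mm. A picture is of the moment at which its call begins. get_calibration takes no time and is no camera call.
- close_job(): hands the job in; it is judged then, once.
The state is a dict: "time": time; "joint_positions": joint angles; "qd": joint speeds; "joint_torque": joint torques, N m; "position": TCP position; "tool_rot": TCP orientation; "ft_force": force on the tool from outside, world axes, zero at the start; "torque": the same for the moment, N m; "grip_width": opening from 0.0 (shut) to 1.0 (fully open); "grip_force": force on a finger pad.
Only numpy, scipy, OpenCV 4.12 (cv2) and the standard library are available. Lean on these libraries where they do the work, as an engineer would, in place of code of your own. Each camera call takes 0.05 s, during which the arm holds its last target. There are 200 camera calls.

TASK

Make up the gift order at the revolving stand: push the stand round by its rim, without spinning it, until the ink pot faces front over the brass pointer, dip the hand stamp into the pot so that its face touches the pad, press it inside the square printed on the gift card, and stand it back upright on its cork rest. Then push the stand round until the wooden tray faces front and lay every wrapped sweet that lies on the table in the tray, leaving the tray facing front. Leave the other goods on the table where they are.

Things in the scene. Friction and masses are not known exactly. Their poses are not given: they have to be found in the camera images.
- carousel_base: fixed dark wooden foot of the revolving stand, origin on the stand's vertical turning axis at table height. Its front is its own -x direction (towards the robot, give or take its yaw), marked by a brass pointer strip that lies on the table and ends in a 20 mm brass stud, 10 mm high, 185 mm in front of the axis.
- carousel (a joint): angle in rad of the round light wooden deck on its foot, growing anticlockwise seen from above, endless in practice (limits +-9): 0 (or a whole turn) when the tray faces front, -2.094 (or 4.189) when the ink pot faces front. A stiff bearing holds the deck wherever it is left (about 0.22 N m to turn it, 1.5 N at a post, no springing back).
- deck_middle (a point): middle of the deck's top, on the turning axis, 40 mm above the table; turns with the deck, its -x points to the tray. Deck 310 mm across, 20 mm thick. Anticlockwise from the tray (seen from above) it carries: ink pot at 120 deg; ribbon spool, fixed, 22 mm high, at 180 deg; round tin, fixed, 64 mm wide and high, 95 mm from the axis, at 240 deg. A brass knob 27 mm high is in the middle.
- finger_post (a point): foot of one of eight finger posts on the deck, 147 mm from the axis, 45 deg apart; this one is 22.5 deg anticlockwise from the middle of the tray. Wood, 10 mm thick, 32 mm high with 13 mm ball tops. Push a post sideways with a fingertip to turn the deck; between and outside the posts, from 140 mm off the axis outwards, nothing else stands on the deck.
- tray_floor (a point): middle of the inner floor of the low open wooden tray fixed on the deck, 60 mm from the turning axis, 44 mm above the table; its -x points outwards from the axis (radially), its y along the tray. Inside the tray is 82 mm (x) by 172 mm (y), walls 4 mm thick, 14 mm high above the floor.
- ink_pad (a point): middle of the top of the grey felt pad at the bottom of the white ink pot, which is fixed on the deck, 95 mm from the turning axis; 49 mm above the table. The pot is open and round, 60 mm wide inside, 68 mm outside, and its rim stands 23 mm above the pad.
- stamp: loose hand stamp, 90 g, 105 mm high, standing upright on its rest; origin at the middle of its stamping face (the underside), z up its handle. Round brass foot 32 mm wide and 18 mm high, above it a wooden handle 22 mm thick from 43 to 105 mm above the face: grip it there from above.
- stamp_face (a point): the middle of the stamp's face, on its underside (same point as the stamp's origin).
- rest_top (a point): middle of the top of the fixed round cork rest of the stamp, 80 mm wide, 6 mm thick.
- gift_card: fixed wooden clipboard with a white gift card, 80 mm (its x) by 110 mm (its y), 7 mm high; origin at the middle of its underside.
- stamp_box (a point): middle of the 44 mm square outlined on the card, on its top face, 22 mm from the middle of the board towards its -y.
- sweet_a: blue-green twist-wrapped sweet, loose, 36 x 60 x 18 mm (its x, y, z), 20 g; origin in the middle of its underside; pinch it across x. Two or three of sweet_a to sweet_d are there, the others are absent.
- sweet_b: another such sweet, the same size
- sweet_c: another such sweet, the same size
- sweet_d: another such sweet, the same size
- price_card: bystander: price card in a foot, 19 x 68 x 49 mm, loose; leave it
- loose_spool: bystander: ribbon spool, 53 mm wide, 22 mm high, loose on the table; leave it
- shop_pack: bystander: flat yellow pack of wafers, 46 x 96 x 22 mm, loose; leave it
Things that resemble listed ones, but are neither listed nor needed, are in the scene too. Of the things that look like the stamp, the smaller one is meant. There is more than one size of the gift_card; the job needs the larger.

How it is judged:
By the outcome, as a careful person would: the job done as asked, in the order asked, and still so for the second after the job is handed in, with the robot touching nothing.
Of sweet_a, sweet_b, sweet_c, sweet_d only 2 to 3 are there at a start; the rules pass over those that are not, and their reading is None.
At some moment in a run one of sweet_a, sweet_b, sweet_c, sweet_d may be knocked a few centimetres aside while the robot is not near it.
It also fails if it takes over 200 s, if anything falls off the work surface, if the arm or the gripper's body presses on something with over 40 N, if the wrist force passes 120 N, or if a joint passes its speed limit or range.

## Working session

There is one attempt and no reset: what is moved stays moved. The work goes in short steps, Python scripts to look and compute and a tool call to move; the robot and the scene stay as the last step left them, time stands still between calls to the robot, and variables do not carry over. Pictures are saved under pics/ and viewed, at most 14 in all, crops included, and the job is handed in when it is done.

Besides the shell and the picture viewer there is one more tool, called by a JSON object that holds its "method" and its "body". send_rows: Moves the arm, as the interface text tells. Its arguments: {"type":"object","properties":{"rows":{"type":"array","items":{"type":"object","properties":{"hand":{"type":"number"},"x":{"type":"number"},"y":{"type":"number"},"z":{"type":"number"},"roll":{"type":"number"}}}},"force":{"type":"number"}},"required":["rows"]}

```bash
mkdir -p pics; cat > h.py <<'E'
import numpy as np, cv2
from bench import get_state, get_image, get_calibration, close_job
def cal(n):
    c=get_calibration(n); return np.array(c["mtx"]),np.array(c["world_from_camera"])
def ray(n,u,v):
    K,T=cal(n); d=T[:3,:3]@np.linalg.inv(K)@np.array([u,v,1.]); return T[:3,3],d
def onz(n,u,v,z=0):
    o,d=ray(n,u,v); return (o+d*(z-o[2])/d[2]).round(4)
def proj(n,p):
    K,T=cal(n); q=K@(T[:3,:3].T@(np.array(p)-T[:3,3])); return (q[:2]/q[2]).round(1)
def tri(a,b):
    # a,b: (name,u,v): closest point & gap
    (o1,d1),(o2,d2)=ray(*a),ray(*b); A=np.c_[d1,-d2]; s=np.linalg.lstsq(A,o2-o1,rcond=None)[0]
    p,q=o1+s[0]*d1,o2+s[1]*d2; return ((p+q)/2).round(4),np.linalg.norm(p-q).round(4)
E
python3 - <<'E'
from h import *
for n in("scene","top"):
    K,T=cal(n); print(n,K.round(1).tolist(),T.round(3).tolist())
    im=get_image(n); cv2.imwrite(f"pics/{n}0.png",im); cv2.imwrite(f"pics/{n}0b.png",cv2.resize(im,(800,600),interpolation=cv2.INTER_CUBIC))
print(get_state())
E
```

```text
scene [[404.8, 0.0, 251.0], [0.0, 404.8, 191.4], [0.0, 0.0, 1.0]] [[0.619, -0.445, 0.647, -0.363], [-0.786, -0.36, 0.503, -0.691], [0.009, -0.82, -0.573, 0.859], [0.0, 0.0, 0.0, 1.0]]
top [[413.0, 0.0, 258.7], [0.0, 413.0, 191.2], [0.0, 0.0, 1.0]] [[0.03, -0.992, 0.121, 0.369], [-0.999, -0.033, -0.022, 0.036], [0.026, -0.121, -0.992, 1.444], [0.0, 0.0, 0.0, 1.0]]
{'time': 0.1, 'joint_positions': array([ 1.33508115,  0.32176868, -0.07007889,  1.45156089,  0.02260038,
        1.37082261, -0.05692084]), 'qd': array([ 0.002196  , -0.00291823,  0.00101997, -0.00246501,  0.00022957,
       -0.00169897, -0.00094931]), 'joint_torque': array([-3.26738837e-04, -4.92569697e+01, -4.05645836e-01, -3.13398814e+01,
       -6.40520034e-02,  3.94447229e-02,  7.91915363e-05]), 'position': array([ 0.16055611, -0.62946067,  0.29125392]), 'tool_rot': array([-3.11538604e+00, -3.91174566e-01,  4.97339408e-04]), 'ft_force': array([-0.01812489, -0.01761262, -0.46356824]), 'torque': array([-0.00423584,  0.04795792,  0.05808491]), 'grip_force': 0.0, 'grip_width': 1.0026167784184312}
```

View pics/top0b.png

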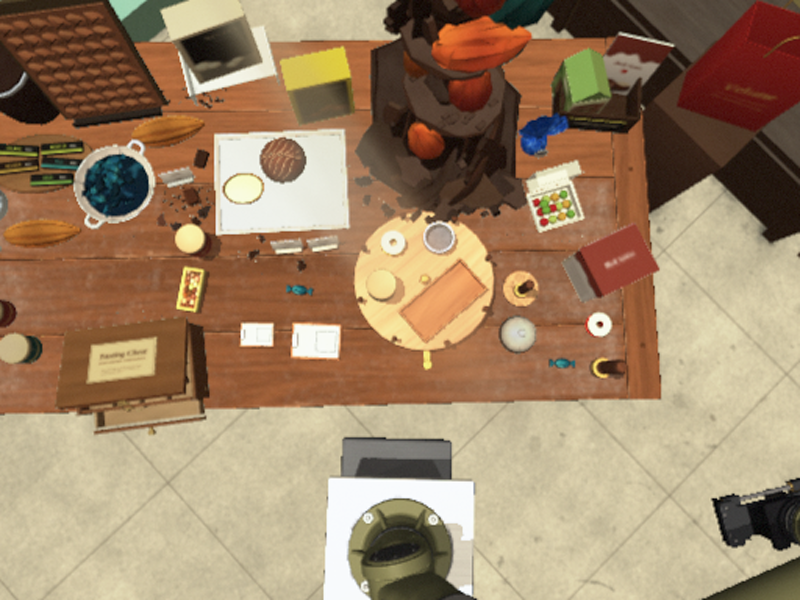

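View pics/scene0b.png

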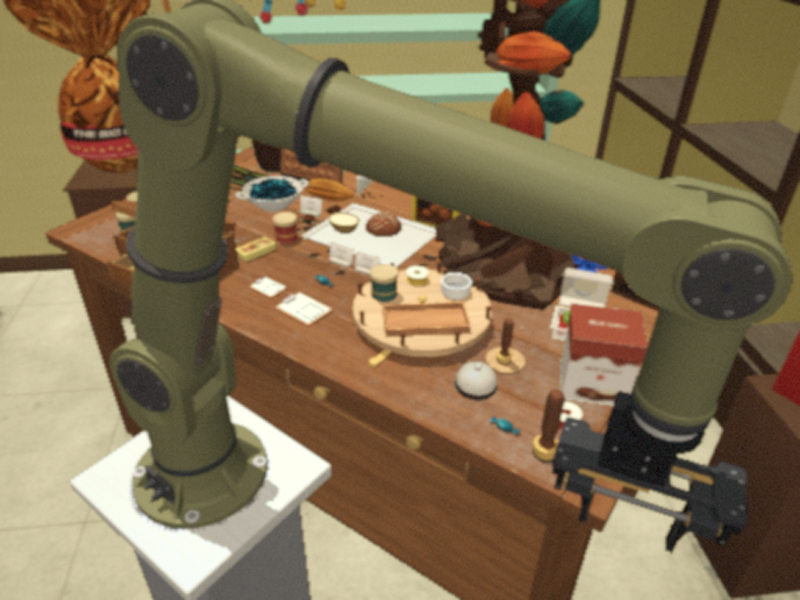

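Top view (800x600 scale): the deck is centred near (425,282), with the pointer at (427,362). Sweets lie at (299,290) and (561,363). Stamp-like things are at (521,288), standing on a round rest, and at (608,368). Cards are at (257,334), the smaller, and (316,341), the larger. I'll confirm these in enlarged crops.

```bash
python3 - <<'E'
from h import *
t=cv2.imread("pics/top0.png"); s=cv2.imread("pics/scene0.png")
a=cv2.resize(t[130:250,145:405],(800,369),interpolation=cv2.INTER_CUBIC)
b=cv2.resize(s[160:300,145:405],(800,431),interpolation=cv2.INTER_CUBIC)
cv2.imwrite("pics/ct.png",a); cv2.imwrite("pics/cs.png",b)
for n,im in(("top",t),("scene",s)):
    h=cv2.cvtColor(im,cv2.COLOR_BGR2HSV)
    m=cv2.inRange(h,(85,120,60),(108,255,255))
    k,_,st,ce=cv2.connectedComponentsWithStats(m)
    for i in range(1,k):
        if st[i,4]>12: print(n,"blue",ce[i].round(1),st[i,4])
for nm,uv in dict(small=(521,288),big=(608,368),cardS=(257,334),cardL=(316,341),sw1=(299,290),sw2=(561,363),deck=(425,282),stud=(427,366)).items():
    print(nm,onz("top",uv[0]*.64,uv[1]*.64,0.0))
E
```

```text
top blue [ 69.  109.3] 254
top blue [ 86.1 108. ] 52
top blue [ 60.7 125.6] 73
top blue [ 80.4 122.9] 24
top blue [ 67.2 134.1] 17
top blue [191. 185.] 48
top blue [359.5 231.9] 50
scene blue [173.5 119.6] 116
scene blue [175.6 123.6] 15
scene blue [323.4 271.7] 25
small [ 0.5788 -0.2605  0.    ]
big [ 0.4041 -0.4581  0.    ]
cardS [0.4556 0.3292 0.    ]
cardL [0.4442 0.1976 0.    ]
sw1 [0.5575 0.241  0.    ]
sw2 [ 0.412 -0.352  0.   ]
deck [ 0.5852 -0.0421  0.    ]
stud [ 0.3962 -0.0514  0.    ]
```

View pics/ct.png

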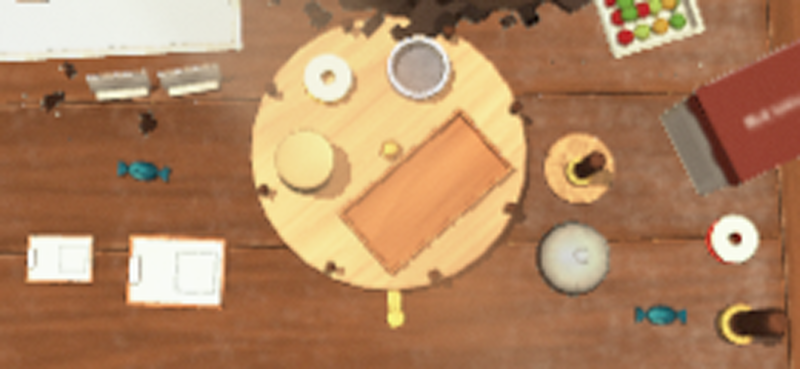

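View pics/cs.png

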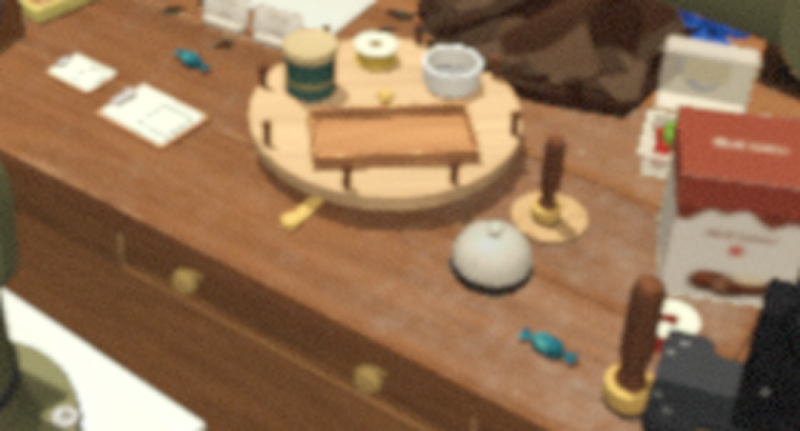

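Naming the candidates in the top crop:
- **Stamps:** (598,165) is the smaller one and stands on the round cork rest. (755,325) is bigger and stands on bare wood. The smaller one is the stamp, and the scene crop confirms it.
- **Cards:** (60,259) is small and (176,271) is large, so the larger is the one needed. Its square is at (197,273).
- **Tray:** it is about 40° anticlockwise from the front.

Next I'll measure these accurately.

```bash
cat >> h.py <<'E'
def deck(n,im):
    "deck outline ellipse centre by mask of light wood"
    h=cv2.cvtColor(im,cv2.COLOR_BGR2HSV)
    return h
def comps(m,amin=10):
    k,l,st,ce=cv2.connectedComponentsWithStats(m); return [(ce[i].round(1).tolist(),st[i].tolist()) for i in range(1,k) if st[i,4]>=amin]
E
python3 - <<'E'
from h import *
t=cv2.imread("pics/top0.png"); s=cv2.imread("pics/scene0.png")
T=lambda x,y:("top",145+.325*x,130+.325*y)
S=lambda x,y:("scene",145+.325*x,160+.325*y)
for nm,a,b in (("knobtop",(391,148),(387,96)),("potcentre rim",(419,68),(452,62)),("stamptop",(598,158),(554,141)),("rest",(580,167),(549,217)),("stamp foot top",(582,167),(545,210)),
 ("square",(197,273),(163,121)),("stud",(396,322),(290,224)),("dome knob",(582,257),(491,224)),("sw2",(661,315),(547,345)),("sw1",(145,170),(191,61)),("spool",(328,77),(376,43)),
 ("card a",(130,236),(155,85)),("post17",(434,272),(454,163)),("post-27",(331,266),(346,168))):
    print(nm,*tri(T(*a),S(*b)))
h=cv2.cvtColor(t,cv2.COLOR_BGR2HSV)
for p in((260,170),(300,150),(250,200),(285,195),(334,180),(208,218),(193,216),(262,182)): print(p,h[p[1],p[0]],end=' ')
w=cv2.inRange(h,(0,0,215),(179,40,255)); 
print([c for c in comps(w[195:240,145:230],30)])
# white card contour
cs,_=cv2.findContours(w[195:240,180:225],cv2.RETR_EXTERNAL,cv2.CHAIN_APPROX_NONE)
c=max(cs,key=cv2.contourArea); r=cv2.minAreaRect(c); print(r)
print(onz("top",r[0][0]+180,r[0][1]+195,.007))
for p in cv2.boxPoints(r): print(onz("top",p[0]+180,p[1]+195,.007))
# sweets orientation
m=cv2.inRange(h,(85,120,60),(108,255,255))
for x,y in((191,185),(360,232)):
    q=m[y-10:y+10,x-14:x+14]; v=np.argwhere(q)[:,::-1].astype(np.float32)+[x-14,y-10]
    P=np.array([onz("top",a,b,.009)[:2] for a,b in v]); e,V=np.linalg.eigh(np.cov(P.T)); print("sweet",P.mean(0),"long",V[:,1],np.degrees(np.arctan2(V[1,1],V[0,1])),np.ptp(P@V[:,1]),np.ptp(P@V[:,0]))
E
```

```text
knobtop [ 0.585  -0.0395  0.0589] 0.0014
potcentre rim [ 0.6734 -0.0674  0.0709] 0.0014
stamptop [ 0.5729 -0.2568  0.1059] 0.0033
rest [ 0.5782 -0.2597  0.0034] 0.0009
stamp foot top [ 0.5752 -0.2578  0.0145] 0.0055
square [0.4423 0.1737 0.0076] 0.0014
stud [ 0.3956 -0.0535  0.0048] 0.0024
dome knob [ 0.47   -0.2503  0.0614] 0.002
sw2 [ 0.4115 -0.3524  0.0078] 0.0004
sw1 [0.5576 0.2381 0.0054] 0.0014
spool [0.6616 0.0325 0.0627] 0.0016
card a [0.4884 0.2453 0.0026] 0.0166
post17 [ 0.4802 -0.1332  0.0701] 0.1089
post-27 [ 0.4819 -0.01    0.003 ] 0.0835
(260, 170) [ 20 104 245] (300, 150) [ 23  98 248] (250, 200) [ 20 110 246] (285, 195) [ 13 145 236] (334, 180) [ 16 134 231] (208, 218) [ 40   6 251] (193, 216) [ 39   7 251] (262, 182) [ 20 107 245] [([18.8, 18.8], [9, 12, 20, 14, 257]), ([56.9, 23.0], [42, 13, 30, 21, 568])]
((21.5, 23.0), (20.0, 29.0), 90.0)
[0.4445 0.1994 0.007 ]
[0.4776 0.2512 0.007 ]
[0.4809 0.1508 0.007 ]
[0.4116 0.1478 0.007 ]
[0.4085 0.2477 0.007 ]
sweet [0.55837083 0.24091042] long [0.09458015 0.99551725] 84.57284466395272 0.052765930424500784 0.015262333865790012
sweet [ 0.413178 -0.35108 ] long [-0.03565119  0.99936429] 92.04309565607922 0.05277322568058762 0.013990534627914553
```

{"method": "send_rows", "body": {"rows": [{"hand": 0, "x": 30, "y": 34, "roll": 5}, {"hand": 0, "x": 32, "y": 37, "roll": 5}, {"hand": 0, "x": 32, "y": 37, "roll": 5}, {"hand": 0, "x": 32, "y": 37, "roll": 5}, {"hand": 0, "x": 32, "y": 37, "roll": 5}, {"hand": 0, "x": 32, "y": 37, "roll": 5}, {"hand": 0, "x": 32, "y": 37, "roll": 5}, {"hand": 0, "x": 32, "y": 37, "roll": 5}, {"hand": 0, "x": 32, "y": 37, "roll": 5}, {"hand": 0, "x": 32, "y": 37, "roll": 5}]}}

```text
schema error: expected keys hand, x, y, z, roll
```

{"method": "send_rows", "body": {"rows": [{"hand": 0, "x": 32, "y": 38, "roll": 5}, {"hand": 0, "x": 32, "y": 38, "roll": 5}, {"hand": 0}]}}

```text
schema error: expected keys hand, x, y, z, roll
```

{"method": "send_rows", "body": {"rows": [{"hand": 0, "x": 30, "y": 34, "z": 0, "roll": 5}, {"hand": 0, "x": 32, "y": 37, "z": 0, "roll": 5}, {"hand": 0, "x": 32, "y": 37, "z": 0, "roll": 5}, {"hand": 0, "x": 32, "y": 37, "z": 0, "roll": 5}, {"hand": 0, "x": 32, "y": 37, "z": 0, "roll": 5}, {"hand": 0, "x": 32, "y": 37, "z": 0, "roll": 5}, {"hand": 0, "x": 32, "y": 37, "z": 0, "roll": 5}, {"hand": 0, "x": 32, "y": 37, "z": 0, "roll": 5}, {"hand": 0, "x": 32, "y": 37, "z": 0, "roll": 5}, {"hand": 0, "x": 32, "y": 37, "z": 0, "roll": 5}], "force": 30}}

```text
time: 1.1
position: [0.4794, -0.2611, 0.2921]
tool_rot: [2.657, 1.676, -0.001]
ft_force: [1.1, -0.3, 0.4]
grip_width: 0.174
grip_force: 0.0
```

{"method": "send_rows", "body": {"rows": [{"hand": 0, "x": 32, "y": 38, "z": 0, "roll": 5}, {"hand": 0, "x": 32, "y": 38, "z": 0, "roll": 5}, {"hand": 0, "x": 0, "y": 0, "z": 0, "roll": 0}]}}

```text
time: 1.4
position: [0.5464, -0.1782, 0.2922]
tool_rot: [-2.488, -1.913, -0.008]
ft_force: [0.9, 0.7, -0.7]
grip_width: 0.01
grip_force: 0.0
```

```bash
python3 - <<'E'
from h import *
a=get_image("top"); cv2.imwrite("pics/top1.png",a)
b=get_image("scene"); cv2.imwrite("pics/scene1.png",b)
for n,im in(("top",a),("scene",b)):
    print(n,comps(cv2.inRange(cv2.cvtColor(im,cv2.COLOR_BGR2HSV),(85,120,60),(108,255,255)),12))
s=get_state(); print(s["time"],s["position"],s["joint_positions"])
E
```

```text
top [([69.0, 109.3], [56, 99, 25, 25, 256]), ([86.0, 108.0], [82, 104, 10, 10, 51]), ([60.7, 125.6], [55, 119, 12, 13, 74]), ([80.4, 122.9], [77, 120, 8, 6, 24]), ([67.3, 133.9], [66, 131, 4, 7, 16]), ([191.0, 185.0], [184, 183, 16, 5, 49])]
scene [([174.0, 119.5], [161, 115, 27, 11, 114]), ([174.9, 123.9], [171, 122, 8, 4, 19]), ([383.9, 158.8], [375, 144, 17, 26, 154]), ([366.7, 157.9], [365, 155, 5, 7, 18]), ([374.1, 161.1], [372, 159, 5, 5, 17]), ([206.8, 179.0], [205, 178, 5, 3, 12]), ([323.1, 271.7], [319, 269, 9, 6, 32])]
1.5 [ 0.54299103 -0.18543728  0.29172179] [ 0.77731175  0.20104511 -0.56358492  1.62964472  0.10954469  1.34371541
 -0.07278402]
```

{"method": "send_rows", "body": {"rows": [{"hand": 0, "x": 0, "y": 0, "z": -45, "roll": 0}, {"hand": 0, "x": 0, "y": 0, "z": -45, "roll": 0}, {"hand": 0, "x": 0, "y": 0, "z": -40, "roll": 0}, {"hand": 0, "x": 0, "y": 0, "z": -25, "roll": 0}, {"hand": 0, "x": 0, "y": 0, "z": -12, "roll": 0}, {"hand": 0, "x": 0, "y": 0, "z": 0, "roll": 0}, {"hand": 0, "x": 0, "y": 0, "z": 0, "roll": 0}]}}

```text
time: 2.2
position: [0.5431, -0.1879, 0.1265]
tool_rot: [2.504, 1.895, 0.001]
ft_force: [-0.3, 0.3, 1.0]
grip_width: 0.008
grip_force: 0.0
```

```bash
python3 - <<'E'
from h import *
s=get_state(); print(s["position"],s["ft_force"],s["tool_rot"])
b=get_image("scene");cv2.imwrite("pics/c2.png",cv2.resize(b[140:330,200:456],(800,594),interpolation=cv2.INTER_CUBIC))
# arc plan: cw steps of 4 deg from 74
c=np.array([.585,-.040]); th=np.radians(np.arange(74,-21,-4)); P=c+.152*np.c_[-np.cos(th),-np.sin(th)]
print((np.diff(P,axis=0)*1000).round().astype(int).tolist())
E
```

```text
[ 0.54312634 -0.18789161  0.12650058] [-0.27434491  0.33125567  0.98134089] [2.50377067e+00 1.89467473e+00 1.02513110e-03]
[[-10, 3], [-10, 4], [-10, 5], [-9, 5], [-9, 6], [-8, 7], [-8, 7], [-7, 8], [-7, 8], [-6, 9], [-6, 9], [-5, 9], [-4, 10], [-4, 10], [-3, 10], [-2, 10], [-1, 11], [-1, 11], [0, 11], [1, 11], [1, 11], [2, 10], [3, 10]]
```

View pics/c2.png

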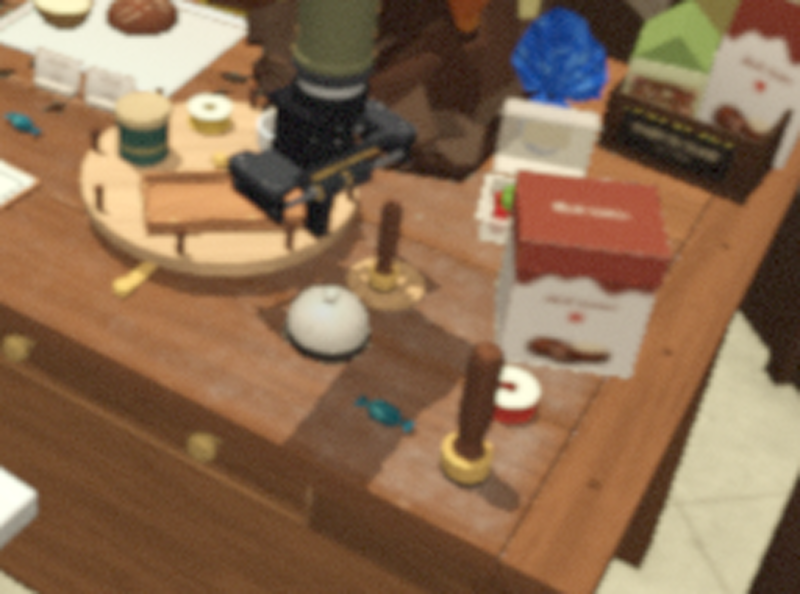

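The hand is between the posts on the right, clear of the stamp at (390,255), the dome at (328,320) and the rock. I'll start the slow sweep.

{"method": "send_rows", "body": {"rows": [{"hand": 0, "x": -10, "y": 4, "z": 0, "roll": -4}, {"hand": 0, "x": -10, "y": 4, "z": 0, "roll": -4}, {"hand": 0, "x": -10, "y": 5, "z": 0, "roll": -4}, {"hand": 0, "x": -9, "y": 5, "z": 0, "roll": -4}, {"hand": 0, "x": -9, "y": 6, "z": 0, "roll": -4}, {"hand": 0, "x": -8, "y": 7, "z": 0, "roll": -4}, {"hand": 0, "x": -8, "y": 7, "z": 0, "roll": -4}, {"hand": 0, "x": -7, "y": 8, "z": 0, "roll": -4}, {"hand": 0, "x": -7, "y": 8, "z": 0, "roll": -4}, {"hand": 0, "x": -6, "y": 9, "z": 0, "roll": -4}]}}

```text
time: 3.25
position: [0.4596, -0.125, 0.1274]
tool_rot: [2.999, 0.92, 0.004]
ft_force: [-0.1, -2.3, 0.2]
grip_width: 0.002
grip_force: 0.9
```

{"method": "send_rows", "body": {"rows": [{"hand": 0, "x": -6, "y": 9, "z": 0, "roll": -4}, {"hand": 0, "x": -5, "y": 9, "z": 0, "roll": -4}, {"hand": 0, "x": -4, "y": 10, "z": 0, "roll": -4}, {"hand": 0, "x": -4, "y": 10, "z": 0, "roll": -4}, {"hand": 0, "x": -3, "y": 10, "z": 0, "roll": -4}, {"hand": 0, "x": -2, "y": 10, "z": 0, "roll": -4}, {"hand": 0, "x": -1, "y": 11, "z": 0, "roll": -4}, {"hand": 0, "x": -1, "y": 11, "z": 0, "roll": -4}, {"hand": 0, "x": 0, "y": 11, "z": 0, "roll": -4}, {"hand": 0, "x": 1, "y": 11, "z": 0, "roll": -4}]}}

```text
time: 4.25
position: [0.4343, -0.0222, 0.127]
tool_rot: [3.135, -0.161, 0.004]
ft_force: [-2.3, -2.9, 0.8]
grip_width: 0.008
grip_force: 0.9
```

```bash
python3 - <<'E'
from h import *
s=get_state(); print(s["time"],s["position"],s["ft_force"],s["joint_positions"][6])
b=get_image("top");cv2.imwrite("pics/c3.png",cv2.resize(b[130:250,145:405],(800,369),interpolation=cv2.INTER_CUBIC))
E
```

```text
4.25 [ 0.43426214 -0.0221529   0.1269584 ] [-2.26370621 -2.93967895  0.76675838] -1.7087707651336006
```

View pics/c3.png

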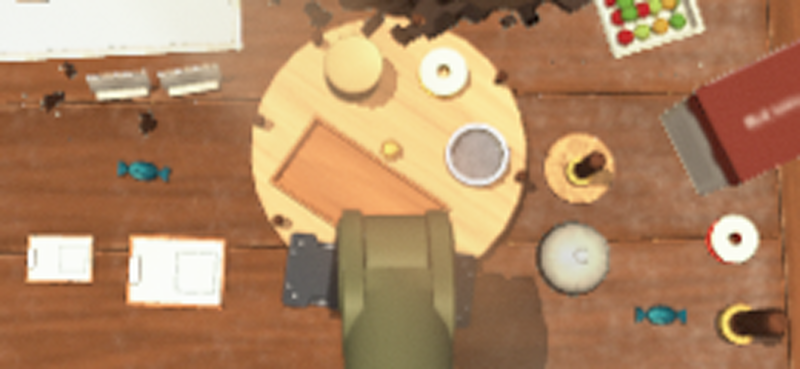

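The pot has moved to (478,154), about 90° right of front. The deck turns well and nothing else has moved.

```bash
cat >> h.py <<'E'
def potang(im):
    "pot centre from its rim ellipse (top view), and angle ccw from front"
    h=cv2.cvtColor(im,cv2.COLOR_BGR2HSV); m=cv2.inRange(h,(0,0,100),(179,60,255))
    ax=np.array([.585,-.040]); best=None
    cs,_=cv2.findContours(m,cv2.RETR_EXTERNAL,cv2.CHAIN_APPROX_NONE)
    for c in cs:
        if cv2.contourArea(c)<150: continue
        (u,v),r=cv2.minEnclosingCircle(c); p=onz("top",u,v,.072)[:2]
        if .08<np.linalg.norm(p-ax)<.11 and 8<r<13: best=(p,r)
    if best is None: return None
    d=best[0]-ax; a=np.degrees(np.arctan2(d[1],d[0]))-184.2
    return best,(a+180)%360-180
E
python3 - <<'E'
from h import *
for f in ("top0",): print(potang(cv2.imread(f"pics/{f}.png")))
print(potang(get_image("top")))
E
```

```text
((array([ 0.6756, -0.0645]), 10.250959396362305), np.float64(160.66802875040958))
((array([ 0.5775, -0.1315]), 10.312216758728027), np.float64(81.11410016049734))
```

{"method": "send_rows", "body": {"rows": [{"hand": 0, "x": 0, "y": -8, "z": 0, "roll": 0}, {"hand": 0, "x": 0, "y": 0, "z": 40, "roll": 0}, {"hand": 0, "x": 0, "y": 0, "z": 20, "roll": 0}, {"hand": 0, "x": 10, "y": -28, "z": 0, "roll": 8}, {"hand": 0, "x": 10, "y": -28, "z": 0, "roll": 8}, {"hand": 0, "x": 10, "y": -28, "z": 0, "roll": 8}, {"hand": 0, "x": 10, "y": -28, "z": 0, "roll": 8}, {"hand": 0, "x": 0, "y": 0, "z": 0, "roll": 8}, {"hand": 0, "x": 0, "y": 0, "z": 0, "roll": 8}, {"hand": 0, "x": 0, "y": 0, "z": 0, "roll": 0}]}}

```text
time: 5.35
position: [0.4736, -0.1435, 0.1856]
tool_rot: [2.929, 1.133, 0.001]
ft_force: [0.2, -0.5, -0.4]
grip_width: 0.004
grip_force: 0.0
```

```bash
python3 - <<'E'
from h import *
s=get_state(); print(s["position"],s["ft_force"],s["tool_rot"])
c=np.array([.585,-.038]); th=np.radians(np.arange(43,-40,-4)); P=c+.152*np.c_[-np.cos(th),-np.sin(th)]
print(P[0],(np.diff(P,axis=0)*1000).round().astype(int).tolist())
E
```

```text
[ 0.4736045  -0.14349203  0.18563647] [ 0.18826751 -0.53125031 -0.38181849] [2.92944417e+00 1.13298432e+00 5.66235082e-04]
[ 0.47383424 -0.14166375] [[-7, 8], [-6, 8], [-6, 9], [-5, 9], [-4, 10], [-4, 10], [-3, 10], [-2, 10], [-2, 10], [-1, 11], [0, 11], [1, 11], [1, 11], [2, 10], [3, 10], [3, 10], [4, 10], [5, 9], [5, 9], [6, 9]]
```

{"method": "send_rows", "body": {"rows": [{"hand": 0, "x": 0, "y": 0, "z": -35, "roll": 0}, {"hand": 0, "x": 0, "y": 0, "z": -24, "roll": 0}, {"hand": 0, "x": 0, "y": 0, "z": 0, "roll": 0}, {"hand": 0, "x": -7, "y": 8, "z": 0, "roll": -4}, {"hand": 0, "x": -6, "y": 9, "z": 0, "roll": -4}, {"hand": 0, "x": -6, "y": 9, "z": 0, "roll": -4}, {"hand": 0, "x": -5, "y": 9, "z": 0, "roll": -4}, {"hand": 0, "x": -4, "y": 10, "z": 0, "roll": -4}, {"hand": 0, "x": -4, "y": 10, "z": 0, "roll": -4}, {"hand": 0, "x": -3, "y": 10, "z": 0, "roll": -4}]}}

```text
time: 6.35
position: [0.439, -0.0778, 0.1279]
tool_rot: [3.116, 0.383, 0.002]
ft_force: [-0.0, -2.4, -0.8]
grip_width: 0.007
grip_force: 0.8
```

{"method": "send_rows", "body": {"rows": [{"hand": 0, "x": -2, "y": 10, "z": 0, "roll": -4}, {"hand": 0, "x": -2, "y": 10, "z": 0, "roll": -4}, {"hand": 0, "x": -1, "y": 11, "z": 0, "roll": -4}, {"hand": 0, "x": 0, "y": 11, "z": 0, "roll": -4}, {"hand": 0, "x": 1, "y": 11, "z": 0, "roll": -4}, {"hand": 0, "x": 1, "y": 11, "z": 0, "roll": -4}, {"hand": 0, "x": 2, "y": 10, "z": 0, "roll": -4}, {"hand": 0, "x": 3, "y": 10, "z": 0, "roll": -4}, {"hand": 0, "x": 0, "y": 0, "z": 0, "roll": 0}]}}

```text
time: 7.25
position: [0.4418, 0.008, 0.1278]
tool_rot: [-3.104, 0.483, -0.004]
ft_force: [-0.1, 0.7, 0.5]
grip_width: 0.006
grip_force: 0.0
```

```bash
python3 - <<'E'
from h import *
s=get_state(); print(s["time"],s["position"],s["ft_force"],s["joint_positions"][6])
b=get_image("top"); print(potang(b))
cv2.imwrite("pics/top3.png",b)
h=cv2.cvtColor(b,cv2.COLOR_BGR2HSV)
# tray mask: orange wood
m=cv2.inRange(h,(8,125,190),(17,190,255))[140:240,220:320]; print([c for c in comps(m,60)])
E
```

```text
7.25 [0.44175608 0.00800394 0.12782954] [-0.08150889  0.67418806  0.5055317 ] -1.9880939573987932
((array([ 0.5025, -0.0825]), 10.335413932800293), np.float64(23.055328374943088))
[([35.1, 33.7], [20, 11, 36, 46, 1202])]
```

{"method": "send_rows", "body": {"rows": [{"hand": 0, "x": 3, "y": 10, "z": 0, "roll": -4}, {"hand": 0, "x": 4, "y": 10, "z": 0, "roll": -4}, {"hand": 0, "x": 5, "y": 9, "z": 0, "roll": -4}, {"hand": 0, "x": 5, "y": 9, "z": 0, "roll": -4}, {"hand": 0, "x": 6, "y": 9, "z": 0, "roll": -4}, {"hand": 0, "x": 0, "y": 0, "z": 0, "roll": 0}, {"hand": 0, "x": 0, "y": 0, "z": 0, "roll": 0}]}}

```text
time: 8.0
position: [0.4638, 0.0536, 0.1267]
tool_rot: [2.974, -1.012, 0.001]
ft_force: [0.4, -0.6, -0.7]
grip_width: 0.004
grip_force: 0.0
```

```bash
python3 - <<'E'
from h import *
s=get_state(); print(s["time"],s["position"],s["ft_force"],s["joint_positions"][6])
b=get_image("top"); print(potang(b))
cv2.imwrite("pics/c4.png",cv2.resize(b[130:250,145:405],(800,369),interpolation=cv2.INTER_CUBIC))
E
```

```text
8.0 [0.46381715 0.05363068 0.12665785] [ 0.43169767 -0.61563124 -0.70019577] -2.4659008927030714
None
```

View pics/c4.png

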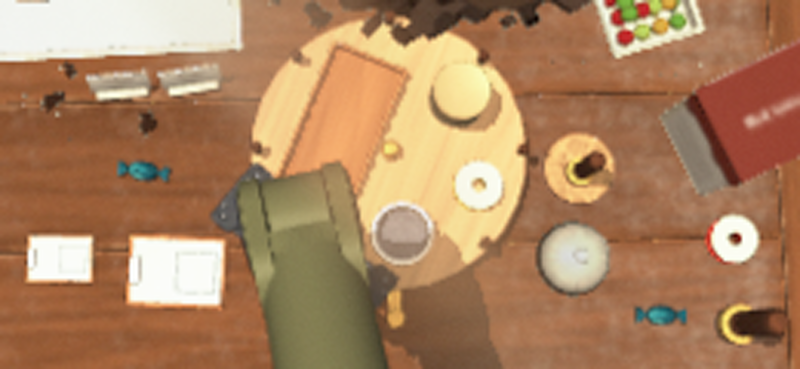

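```bash
python3 - <<'E'
from h import *
f=lambda x,y,z:onz("top",145+.325*x,130+.325*y,z)[:2]
ax=np.array([.585,-.0385])
print("stud",f(396,322,.01),f(396,322,.01)-ax)
fr=np.degrees(np.arctan2(*(f(396,322,.01)-ax)[::-1])); print(fr)
for n,x,y,z,o in(("pot",402,233,.072,0),("spool",479,185,.062,60),("tin",462,93,.104,120),("knob",392,148,.067,0)):
    p=f(x,y,z); d=p-ax; print(n,p,np.linalg.norm(d),((np.degrees(np.arctan2(d[1],d[0]))-fr-o)+180)%360-180)
E
```

```text
stud [ 0.3947 -0.0523] [-0.1903 -0.0138]
-175.85233777729223
pot [ 0.4897 -0.0526] 0.09633742782532649 4.26841199390077
spool [ 0.5462 -0.1366] 0.10549431264290979 4.272808390957039
tin [ 0.6399 -0.1113] 0.0911803158581939 2.8730465146753374
knob [ 0.5833 -0.0396] 0.002024845673131597 28.75758070028141
```

{"method": "send_rows", "body": {"rows": [{"hand": 0, "x": 3, "y": 4, "z": 0, "roll": 0}, {"hand": 0, "x": 3, "y": 4, "z": 0, "roll": 0}, {"hand": 0, "x": 0, "y": 0, "z": 0, "roll": 0}, {"hand": 0, "x": 0, "y": 0, "z": 0, "roll": 0}, {"hand": 0, "x": -6, "y": -10, "z": 0, "roll": 0}, {"hand": 0, "x": 0, "y": 0, "z": 45, "roll": 0}, {"hand": 0, "x": 0, "y": 0, "z": 45, "roll": 0}, {"hand": 0, "x": -10, "y": 40, "z": 45, "roll": 8}, {"hand": 0, "x": -10, "y": 40, "z": 30, "roll": 8}, {"hand": 0, "x": 0, "y": 40, "z": 0, "roll": 8}]}}

```text
time: 9.05
position: [0.4465, 0.1652, 0.2872]
tool_rot: [-3.119, 0.368, -0.013]
ft_force: [-0.3, 1.1, 0.3]
grip_width: 0.006
grip_force: 0.0
```

```bash
python3 - <<'E'
from h import *
s=get_state(); print(s["time"],s["position"],s["tool_rot"],s["joint_positions"][6])
b=get_image("top"); print(potang(b)); cv2.imwrite("pics/top5.png",b)
s_=get_image("scene"); cv2.imwrite("pics/scene5.png",s_)
cv2.imwrite("pics/c5.png",cv2.resize(b[150:240,230:360],(800,554),interpolation=cv2.INTER_CUBIC))
for n,im in(("top",b),("scene",s_)):
    print(n,comps(cv2.inRange(cv2.cvtColor(im,cv2.COLOR_BGR2HSV),(85,120,60),(108,255,255)),12))
E
```

```text
9.05 [0.44654203 0.16520673 0.28715327] [-3.11902203  0.36810704 -0.01279923] -2.189720463645287
None
top [([67.1, 113.1], [55, 99, 26, 33, 347]), ([86.1, 108.1], [82, 104, 10, 10, 56]), ([80.4, 122.8], [77, 120, 8, 6, 27]), ([67.3, 133.9], [66, 131, 4, 7, 18]), ([359.5, 232.0], [352, 230, 16, 5, 51])]
scene [([164.8, 121.3], [162, 118, 7, 8, 35]), ([382.7, 159.3], [371, 145, 21, 26, 187]), ([366.4, 157.6], [365, 154, 4, 8, 19]), ([322.8, 271.7], [319, 269, 8, 6, 31])]
```

View pics/c5.png

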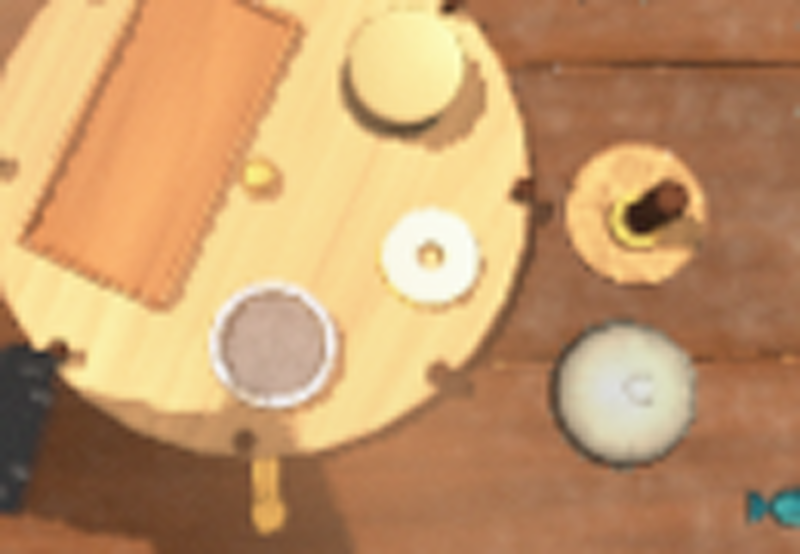

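```bash
python3 - <<'E'
from h import *
f=lambda x,y,z:onz("top",230+.1625*x,150+.1625*y,z)[:2]
d0=f(268,513,.01); kn=f(260,173,.067); print("stud",d0,"knob",kn)
P=[f(274,344,.072),f(431,257,.062),f(407,68,.104)]; print(P)
for ax in (np.array([.585,-.0385]),kn):
  for st in(d0,):
    fr=np.degrees(np.arctan2(*(st-ax)[::-1])); print(ax,fr, np.linalg.norm(st-ax))
    for p,o in zip(P,(0,60,120)):
        d=p-ax; print(np.linalg.norm(d),((np.degrees(np.arctan2(d[1],d[0]))-fr-o)+180)%360-180)
print("stamp top",f(667,198,.111),"rest",f(637,213,.006),"foot",f(638,217,.02))
# rest by mask in two pics
t=cv2.imread("pics/top5.png")
S=cv2.imread("pics/scene5.png"); cv2.imwrite("pics/c6.png",cv2.resize(S[180:260,300:360],(600,800),interpolation=cv2.INTER_CUBIC)[:600])
# pointer strip mask direction
h=cv2.cvtColor(t,cv2.COLOR_BGR2HSV); m=cv2.inRange(h,(18,110,150),(35,255,255))[222:238,266:280]
v=np.argwhere(m)[:,::-1]+[266,222]; print(len(v),v.mean(0),onz("top",*v.mean(0),.005))
Q=np.array([onz("top",a,b,.004)[:2] for a,b in v]); e,V=np.linalg.eigh(np.cov(Q.T)); print(V[:,1],np.degrees(np.arctan2(V[1,1],V[0,1])))
E
```

```text
stud [ 0.3991 -0.0517] knob [ 0.5833 -0.0391]
[array([ 0.489 , -0.0488]), array([ 0.5406, -0.1345]), array([ 0.6372, -0.1146])]
[ 0.585  -0.0385] -175.93847732268944 0.18636804983687516
0.0965509709945995 2.062410147733857
0.10577031719721748 1.117935987200326
0.09228244686829669 0.38624467899680326
[ 0.5833 -0.0391] -176.0868404750126 0.1846304416936709
0.09479757380861606 1.95981231568814
0.10452009376191743 1.9740714830114143
0.09276561863104235 1.610158422798122
stamp top [ 0.5703 -0.2539] rest [ 0.5769 -0.2596] foot [ 0.5726 -0.2573]
14 [273.28571429 229.14285714] [ 0.4138 -0.0507  0.005 ]
[-0.98957612  0.14401077] 171.72000096624683
```

{"method": "send_rows", "body": {"rows": [{"hand": 60, "x": 10, "y": -32, "z": 0, "roll": 8}, {"hand": 60, "x": 10, "y": -32, "z": 0, "roll": 8}, {"hand": 60, "x": 10, "y": -32, "z": 0, "roll": 8}, {"hand": 60, "x": 10, "y": -32, "z": 0, "roll": 8}, {"hand": 60, "x": 10, "y": -32, "z": 0, "roll": 8}, {"hand": 60, "x": 10, "y": -32, "z": 0, "roll": 8}, {"hand": 60, "x": 10, "y": -32, "z": 0, "roll": 8}, {"hand": 60, "x": 10, "y": -32, "z": 0, "roll": 8}, {"hand": 60, "x": 10, "y": -32, "z": 0, "roll": 8}, {"hand": 60, "x": 10, "y": -32, "z": 0, "roll": 8}]}}

```text
time: 10.15
position: [0.5448, -0.1582, 0.2819]
tool_rot: [-2.626, -1.723, 0.002]
ft_force: [0.3, -0.6, 0.1]
grip_width: 0.678
grip_force: 0.0
```

{"method": "send_rows", "body": {"rows": [{"hand": 60, "x": 10, "y": -32, "z": 0, "roll": 8}, {"hand": 60, "x": 10, "y": -32, "z": 0, "roll": 8}, {"hand": 60, "x": 7, "y": -37, "z": 0, "roll": 8}, {"hand": 60, "x": 0, "y": 0, "z": 0, "roll": 0}, {"hand": 60, "x": 0, "y": 0, "z": 0, "roll": 0}, {"hand": 60, "x": 0, "y": 0, "z": 0, "roll": 0}]}}

```text
time: 10.75
position: [0.5722, -0.256, 0.2822]
tool_rot: [-2.215, -2.226, -0.0]
ft_force: [0.4, -0.2, -0.4]
grip_width: 0.692
grip_force: 0.0
```

```bash
python3 - <<'E'
from h import *
s=get_state(); print(s["time"],s["position"],s["tool_rot"],s["joint_positions"][6],s["ft_force"])
b=get_image("scene"); cv2.imwrite("pics/scene6.png",b)
S=cv2.imread("pics/scene5.png"); 
a=cv2.resize(S[180:270,290:370],(533,600),interpolation=cv2.INTER_CUBIC)
cv2.imwrite("pics/c6.png",a)
E
```

```text
10.75 [ 0.57216727 -0.25596695  0.28220474] [-2.21468411e+00 -2.22643183e+00 -4.08549959e-04] 0.29807093700291226 [ 0.39191079 -0.2187285  -0.43271704]
```

View pics/c6.png

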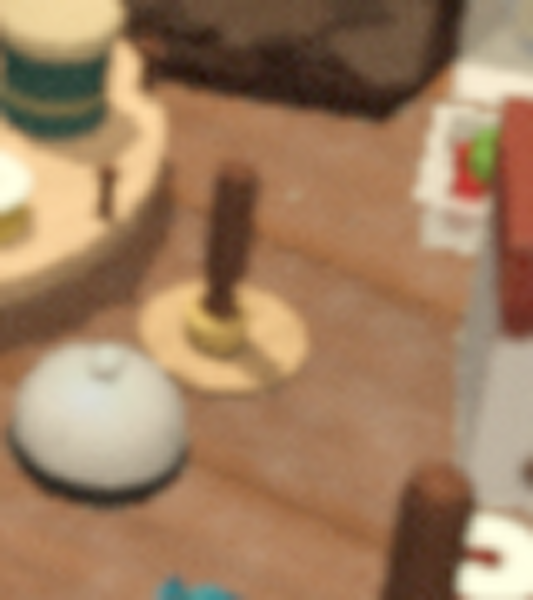

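```bash
python3 - <<'E'
from h import *
s=lambda x,y:("scene",290+.15*x,180+.15*y); t=lambda x,y:("top",230+.1625*x,150+.1625*y)
print("top",tri(s(236,171),t(670,193)), onz(*s(236,171),.111),onz(*t(670,193),.111))
print("foot",onz(*s(216,312),.024),onz(*s(216,340),.006),onz(*t(638,217),.02))
print("rest",tri(s(223,335),t(637,213)),onz(*s(223,335),.006))
E
```

```text
top (array([ 0.5736, -0.2563,  0.1057]), np.float64(0.0009)) [ 0.5666 -0.2591  0.111 ] [ 0.5731 -0.2555  0.111 ]
foot [ 0.5692 -0.2579  0.024 ] [ 0.5708 -0.2593  0.006 ] [ 0.5726 -0.2573  0.02  ]
rest (array([ 0.577 , -0.2597,  0.0053]), np.float64(0.0)) [ 0.5762 -0.26    0.006 ]
```

{"method": "send_rows", "body": {"rows": [{"hand": 60, "x": 0, "y": -1, "z": -40, "roll": 0}, {"hand": 60, "x": 0, "y": 0, "z": -40, "roll": 0}, {"hand": 60, "x": 0, "y": 0, "z": -40, "roll": 0}, {"hand": 60, "x": 0, "y": 0, "z": -20, "roll": 0}, {"hand": 60, "x": 0, "y": 0, "z": -7, "roll": 0}, {"hand": 60, "x": 0, "y": 0, "z": 0, "roll": 0}, {"hand": 60, "x": 0, "y": 0, "z": 0, "roll": 0}], "force": 25}}

```text
time: 11.5
position: [0.5737, -0.2576, 0.1374]
tool_rot: [2.213, 2.226, 0.002]
ft_force: [-0.5, 0.5, -0.5]
grip_width: 0.688
grip_force: 0.0
```

{"method": "send_rows", "body": {"rows": [{"hand": 30, "x": 0, "y": 0, "z": 0, "roll": 0}, {"hand": 30, "x": 0, "y": 0, "z": 0, "roll": 0}, {"hand": 10, "x": 0, "y": 0, "z": 0, "roll": 0}, {"hand": 10, "x": 0, "y": 0, "z": 0, "roll": 0}, {"hand": 10, "x": 0, "y": 0, "z": 0, "roll": 0}, {"hand": 10, "x": 0, "y": 0, "z": 0, "roll": 0}, {"hand": 10, "x": 0, "y": 0, "z": 0, "roll": 0}, {"hand": 10, "x": 0, "y": 0, "z": 0, "roll": 0}]}}

```text
time: 12.3
position: [0.5726, -0.2579, 0.1355]
tool_rot: [-2.215, -2.227, 0.0]
ft_force: [-0.2, 0.8, 0.1]
grip_width: 0.249
grip_force: 25.0
```

{"method": "send_rows", "body": {"rows": [{"hand": 10, "x": 0, "y": 0, "z": 20, "roll": 0}, {"hand": 10, "x": 0, "y": 0, "z": 50, "roll": 0}, {"hand": 10, "x": 0, "y": 0, "z": 50, "roll": 0}, {"hand": 10, "x": -14, "y": 35, "z": 0, "roll": 0}, {"hand": 10, "x": -14, "y": 35, "z": 0, "roll": 0}, {"hand": 10, "x": -14, "y": 35, "z": 0, "roll": 0}, {"hand": 10, "x": -14, "y": 35, "z": 0, "roll": 0}, {"hand": 10, "x": -14, "y": 35, "z": 0, "roll": 0}, {"hand": 10, "x": -14, "y": 34, "z": 0, "roll": 0}, {"hand": 10, "x": 0, "y": 0, "z": 0, "roll": 0}]}}

```text
time: 13.3
position: [0.4872, -0.0432, 0.2557]
tool_rot: [-2.206, -2.236, -0.0]
ft_force: [-0.4, -0.4, -0.8]
grip_width: 0.244
grip_force: 25.0
```

{"method": "send_rows", "body": {"rows": [{"hand": 10, "x": 0, "y": 0, "z": 0, "roll": 0}, {"hand": 10, "x": 0, "y": 0, "z": -20, "roll": 0}, {"hand": 10, "x": 0, "y": 0, "z": 0, "roll": 0}, {"hand": 10, "x": 0, "y": 0, "z": 0, "roll": 0}]}}

```text
time: 13.7
position: [0.4886, -0.0499, 0.2353]
tool_rot: [-2.216, -2.225, 0.001]
ft_force: [0.1, -0.3, -0.8]
grip_width: 0.243
grip_force: 25.0
```

```bash
python3 - <<'E'
from h import *
s=get_state(); print(s["time"],s["position"],s["tool_rot"],s["ft_force"],s["grip_width"])
b=get_image("scene"); cv2.imwrite("pics/c7.png",cv2.resize(b[140:250,200:347],(800,599),interpolation=cv2.INTER_CUBIC))
E
```

```text
13.7 [ 0.48860441 -0.04990985  0.23530471] [-2.21645800e+00 -2.22486084e+00  8.21223864e-04] [ 0.06671533 -0.30409813 -0.79433849] 0.2433142540637519
```

View pics/c7.png

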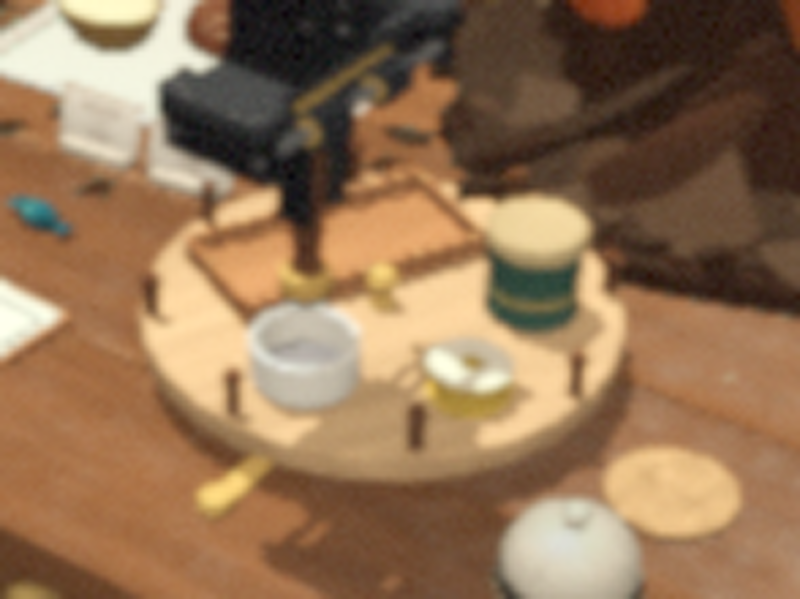

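The stamp hangs upright at (305,290), over the pot centre at about (305,355). Lowering it now.

{"method": "send_rows", "body": {"rows": [{"hand": 10, "x": 0, "y": 0, "z": -25, "roll": 0}, {"hand": 10, "x": 0, "y": 0, "z": -15, "roll": 0}, {"hand": 10, "x": 0, "y": 0, "z": -10, "roll": 0}, {"hand": 10, "x": 0, "y": 0, "z": -3, "roll": 0}, {"hand": 10, "x": 0, "y": 0, "z": -2, "roll": 0}, {"hand": 10, "x": 0, "y": 0, "z": 0, "roll": 0}, {"hand": 10, "x": 0, "y": 0, "z": 0, "roll": 0}]}}

```text
time: 14.45
position: [0.4892, -0.0489, 0.1813]
tool_rot: [2.215, 2.227, 0.001]
ft_force: [0.4, 0.7, -1.4]
grip_width: 0.25
grip_force: 25.0
```

{"method": "send_rows", "body": {"rows": [{"hand": 10, "x": 0, "y": 0, "z": -2, "roll": 0}, {"hand": 10, "x": 0, "y": 0, "z": 0, "roll": 0}, {"hand": 10, "x": 0, "y": 0, "z": 0, "roll": 0}]}}

```text
time: 14.75
position: [0.4887, -0.0488, 0.1786]
tool_rot: [2.215, 2.227, 0.0]
ft_force: [0.1, -0.0, -0.5]
grip_width: 0.246
grip_force: 25.0
```

{"method": "send_rows", "body": {"rows": [{"hand": 10, "x": 0, "y": 0, "z": -1, "roll": 0}, {"hand": 10, "x": 0, "y": 0, "z": -1, "roll": 0}, {"hand": 10, "x": 0, "y": 0, "z": 0, "roll": 0}, {"hand": 10, "x": 0, "y": 0, "z": 0, "roll": 0}]}}

```text
time: 15.15
position: [0.489, -0.0488, 0.1784]
tool_rot: [2.215, 2.227, -0.0]
ft_force: [-3.5, 0.5, 10.2]
grip_width: 0.246
grip_force: 25.0
```

Contact felt: 10 N on the pad. I'll lift out, then measure the square precisely.

{"method": "send_rows", "body": {"rows": [{"hand": 10, "x": 0, "y": 0, "z": 5, "roll": 0}, {"hand": 10, "x": 0, "y": 0, "z": 25, "roll": 0}, {"hand": 10, "x": 0, "y": 0, "z": 40, "roll": 0}, {"hand": 10, "x": 0, "y": 0, "z": 0, "roll": 0}]}}

```text
time: 15.55
position: [0.4915, -0.0488, 0.2516]
tool_rot: [2.21, 2.222, 0.008]
ft_force: [1.9, -0.1, -0.6]
grip_width: 0.246
grip_force: 25.0
```

```bash
python3 - <<'E'
from h import *
t=cv2.imread("pics/top0.png"); s=cv2.imread("pics/scene0.png")
a=cv2.resize(t[200:234,180:225],(600,453),interpolation=cv2.INTER_CUBIC)
b=cv2.resize(s[180:212,172:217],(600,427),interpolation=cv2.INTER_CUBIC)
f=lambda i:cv2.createCLAHE(4,(2,2)).apply(cv2.cvtColor(i,cv2.COLOR_BGR2GRAY))
o=np.vstack([f(a)[::],f(b)]); cv2.imwrite("pics/c8.png",cv2.resize(o,None,fx=.68,fy=.68))
print(o.shape); s=get_state(); print(s["position"],s["ft_force"])
E
```

```text
(880, 600)
[ 0.49154157 -0.04883343  0.25161498] [ 1.86183996 -0.14249507 -0.60154526]
```

View pics/c8.png

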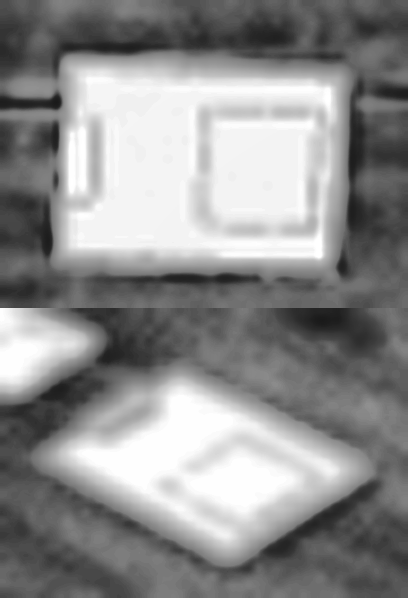

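```bash
python3 - <<'E'
from h import *
print(onz("top",208.4,218.3,.007),onz("scene",198.1,198.7,.007),tri(("top",208.4,218.3),("scene",198.1,198.7)))
E
```

```text
[0.4442 0.1755 0.007 ] [0.4455 0.1772 0.007 ] (array([0.4441, 0.1755, 0.0086]), np.float64(0.0003))
```

{"method": "send_rows", "body": {"rows": [{"hand": 10, "x": -7, "y": 35, "z": 0, "roll": 0}, {"hand": 10, "x": -8, "y": 38, "z": 0, "roll": 0}, {"hand": 10, "x": -7, "y": 38, "z": 0, "roll": 0}, {"hand": 10, "x": -8, "y": 38, "z": 0, "roll": 0}, {"hand": 10, "x": -7, "y": 38, "z": 0, "roll": 0}, {"hand": 10, "x": -8, "y": 38, "z": 0, "roll": 0}, {"hand": 10, "x": 0, "y": 0, "z": 0, "roll": 0}, {"hand": 10, "x": 0, "y": 0, "z": -40, "roll": 0}, {"hand": 10, "x": 0, "y": 0, "z": -40, "roll": 0}, {"hand": 10, "x": 0, "y": 0, "z": 0, "roll": 0}]}}

```text
time: 16.55
position: [0.4401, 0.1742, 0.1617]
tool_rot: [-2.211, -2.224, 0.014]
ft_force: [-0.8, -0.0, -1.3]
grip_width: 0.242
grip_force: 25.0
```

{"method": "send_rows", "body": {"rows": [{"hand": 10, "x": 0, "y": 0, "z": 0, "roll": 0}, {"hand": 10, "x": 0, "y": 0, "z": 0, "roll": 0}]}}

```text
time: 16.75
position: [0.445, 0.1764, 0.1684]
tool_rot: [2.215, 2.226, 0.004]
ft_force: [0.3, 0.1, -0.2]
grip_width: 0.245
grip_force: 25.0
```

```bash
python3 - <<'E'
from h import *
s=get_state(); print(s["time"],s["position"],s["tool_rot"],s["ft_force"])
b=get_image("scene"); cv2.imwrite("pics/c9.png",cv2.resize(b[150:225,155:255],(800,600),interpolation=cv2.INTER_CUBIC))
E
```

```text
16.75 [0.44495063 0.17643185 0.16839849] [2.21473766 2.22594851 0.00409639] [ 0.25037383  0.08028213 -0.2183071 ]
```

View pics/c9.png

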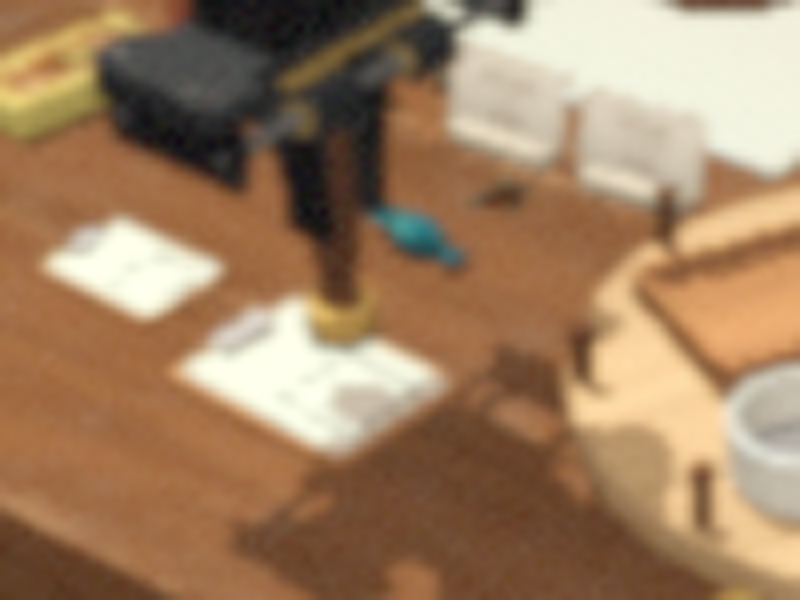

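{"method": "send_rows", "body": {"rows": [{"hand": 10, "x": 0, "y": 0, "z": -15, "roll": 0}, {"hand": 10, "x": 0, "y": 0, "z": -10, "roll": 0}, {"hand": 10, "x": 0, "y": 0, "z": -4, "roll": 0}, {"hand": 10, "x": 0, "y": 0, "z": 0, "roll": 0}, {"hand": 10, "x": 0, "y": 0, "z": 0, "roll": 0}, {"hand": 10, "x": 0, "y": 0, "z": 0, "roll": 0}]}}

```text
time: 17.4
position: [0.444, 0.1763, 0.1381]
tool_rot: [2.215, 2.227, 0.001]
ft_force: [-0.3, 0.6, -1.6]
grip_width: 0.246
grip_force: 25.0
```

```bash
python3 - <<'E'
from h import *
s=get_state(); p=s["position"]; print(p,s["ft_force"])
q=proj("scene",(.445,.1764,.039)); print((q-[155,150]+.5)*8)
E
```

```text
[0.44404153 0.17630001 0.13811387] [-0.30959093  0.55626865 -1.56529631]
[344.8 336. ]
```

The stamp lies exactly where predicted. Pressing now.

{"method": "send_rows", "body": {"rows": [{"hand": 10, "x": 0, "y": 0, "z": -1, "roll": 0}, {"hand": 10, "x": 0, "y": 0, "z": -1, "roll": 0}, {"hand": 10, "x": 0, "y": 0, "z": 0, "roll": 0}, {"hand": 10, "x": 0, "y": 0, "z": 0, "roll": 0}]}}

```text
time: 17.8
position: [0.444, 0.1763, 0.1365]
tool_rot: [2.215, 2.227, 0.001]
ft_force: [-2.1, -0.8, 6.4]
grip_width: 0.243
grip_force: 25.0
```

{"method": "send_rows", "body": {"rows": [{"hand": 10, "x": 0, "y": 0, "z": -1, "roll": 0}, {"hand": 10, "x": 0, "y": 0, "z": 0, "roll": 0}, {"hand": 10, "x": 0, "y": 0, "z": 0, "roll": 0}]}}

```text
time: 18.1
position: [0.4442, 0.1764, 0.1364]
tool_rot: [2.214, 2.227, -0.0]
ft_force: [-5.1, -1.8, 13.8]
grip_width: 0.252
grip_force: 25.0
```

{"method": "send_rows", "body": {"rows": [{"hand": 10, "x": 0, "y": 0, "z": 5, "roll": 0}, {"hand": 10, "x": 0, "y": 0, "z": 45, "roll": 0}, {"hand": 10, "x": 0, "y": 0, "z": 50, "roll": 0}, {"hand": 10, "x": 0, "y": 0, "z": 23, "roll": 0}, {"hand": 10, "x": 13, "y": -35, "z": 0, "roll": 0}, {"hand": 10, "x": 13, "y": -40, "z": 0, "roll": 0}, {"hand": 10, "x": 12, "y": -40, "z": 0, "roll": 0}, {"hand": 10, "x": 12, "y": -40, "z": 0, "roll": 0}, {"hand": 10, "x": 12, "y": -40, "z": 0, "roll": 0}, {"hand": 10, "x": 12, "y": -40, "z": 0, "roll": 0}]}}

```text
time: 19.1
position: [0.5179, -0.0605, 0.2576]
tool_rot: [2.215, 2.227, 0.0]
ft_force: [0.6, 0.6, -1.0]
grip_width: 0.246
grip_force: 25.0
```

{"method": "send_rows", "body": {"rows": [{"hand": 10, "x": 12, "y": -40, "z": 0, "roll": 0}, {"hand": 10, "x": 12, "y": -40, "z": 0, "roll": 0}, {"hand": 10, "x": 12, "y": -40, "z": 0, "roll": 0}, {"hand": 10, "x": 12, "y": -40, "z": 0, "roll": 0}, {"hand": 10, "x": 10, "y": -41, "z": 0, "roll": 0}, {"hand": 10, "x": 0, "y": 0, "z": 0, "roll": 0}, {"hand": 10, "x": 0, "y": 0, "z": 0, "roll": 0}]}}

```text
time: 19.8
position: [0.5753, -0.261, 0.2567]
tool_rot: [-2.217, -2.224, -0.0]
ft_force: [-0.5, 0.7, -0.6]
grip_width: 0.248
grip_force: 25.0
```

```bash
python3 - <<'E'
from h import *
s=get_state(); print(s["time"],s["position"],s["tool_rot"],s["ft_force"],s["grip_width"])
b=get_image("top"); cv2.imwrite("pics/top9.png",b); c=get_image("scene"); cv2.imwrite("pics/scene9.png",c)
a=cv2.resize(b[195:240,180:240],(800,600),interpolation=cv2.INTER_CUBIC); cv2.imwrite("pics/c10.png",a)
for n,im in(("top",b),("scene",c)):
    print(n,comps(cv2.inRange(cv2.cvtColor(im,cv2.COLOR_BGR2HSV),(85,120,60),(108,255,255)),12))
g=cv2.cvtColor(b,cv2.COLOR_BGR2GRAY)[195:240,180:225]; print(comps(cv2.inRange(g[15:33,21:37],0,235),5))
E
```

```text
19.8 [ 0.57528517 -0.26099933  0.25665615] [-2.21707366e+00 -2.22354396e+00 -3.86838515e-04] [-0.54464528  0.68987349 -0.60534993] 0.24841363366690405
top [([69.0, 109.4], [57, 99, 24, 25, 255]), ([86.1, 108.0], [82, 104, 10, 10, 52]), ([60.7, 125.6], [55, 119, 12, 13, 75]), ([80.4, 122.9], [77, 120, 8, 6, 24]), ([67.0, 133.9], [65, 131, 4, 7, 17]), ([191.0, 185.0], [184, 183, 16, 5, 49])]
scene [([173.7, 119.5], [162, 115, 26, 11, 114]), ([174.9, 123.9], [171, 122, 7, 4, 17]), ([384.4, 149.9], [381, 145, 7, 10, 31]), ([366.5, 157.5], [365, 154, 4, 7, 16]), ([382.7, 161.6], [371, 154, 22, 16, 147]), ([323.2, 271.7], [320, 269, 7, 6, 27])]
[([5.0, 2.0], [3, 2, 5, 1, 5]), ([15.0, 13.5], [15, 10, 1, 8, 8]), ([11.8, 14.8], [10, 14, 4, 2, 5])]
```

{"method": "send_rows", "body": {"rows": [{"hand": 10, "x": 0, "y": 1, "z": -40, "roll": 0}, {"hand": 10, "x": 0, "y": 0, "z": -40, "roll": 0}, {"hand": 10, "x": 0, "y": 0, "z": -25, "roll": 0}, {"hand": 10, "x": 0, "y": 0, "z": -10, "roll": 0}, {"hand": 10, "x": 0, "y": 0, "z": -3, "roll": 0}, {"hand": 10, "x": 0, "y": 0, "z": 0, "roll": 0}, {"hand": 10, "x": 0, "y": 0, "z": -1, "roll": 0}, {"hand": 10, "x": 0, "y": 0, "z": -1, "roll": 0}, {"hand": 10, "x": 0, "y": 0, "z": 0, "roll": 0}, {"hand": 10, "x": 0, "y": 0, "z": 0, "roll": 0}]}}

```text
time: 20.9
position: [0.5758, -0.259, 0.1381]
tool_rot: [2.215, 2.227, 0.0]
ft_force: [1.5, -0.2, -0.8]
grip_width: 0.25
grip_force: 25.0
```

{"method": "send_rows", "body": {"rows": [{"hand": 10, "x": 0, "y": 0, "z": -1, "roll": 0}, {"hand": 10, "x": 0, "y": 0, "z": -1, "roll": 0}, {"hand": 10, "x": 0, "y": 0, "z": -1, "roll": 0}, {"hand": 10, "x": 0, "y": 0, "z": 0, "roll": 0}, {"hand": 10, "x": 0, "y": 0, "z": 0, "roll": 0}]}}

```text
time: 21.4
position: [0.5758, -0.2589, 0.1355]
tool_rot: [2.215, 2.227, -0.0]
ft_force: [-1.7, 0.2, 5.2]
grip_width: 0.248
grip_force: 25.0
```

{"method": "send_rows", "body": {"rows": [{"hand": 24, "x": 0, "y": 0, "z": 0, "roll": 0}, {"hand": 30, "x": 0, "y": 0, "z": 0, "roll": 0}, {"hand": 50, "x": 0, "y": 0, "z": 0, "roll": 0}, {"hand": 60, "x": 0, "y": 0, "z": 0, "roll": 0}, {"hand": 60, "x": 0, "y": 0, "z": 0, "roll": 0}, {"hand": 60, "x": 0, "y": 0, "z": 0, "roll": 0}, {"hand": 60, "x": 0, "y": 0, "z": 20, "roll": 0}, {"hand": 60, "x": 0, "y": 0, "z": 40, "roll": 0}, {"hand": 60, "x": 0, "y": 0, "z": 50, "roll": 0}, {"hand": 60, "x": 0, "y": 0, "z": 0, "roll": 0}]}}

```text
time: 22.4
position: [0.5792, -0.2597, 0.2528]
tool_rot: [2.206, 2.218, 0.007]
ft_force: [1.2, 0.4, 1.0]
grip_width: 0.687
grip_force: 0.0
```

```bash
python3 - <<'E'
from h import *
s=get_state(); print(s["time"],s["position"],s["ft_force"],s["joint_positions"][6])
c=get_image("scene"); cv2.imwrite("pics/scene10.png",c); b=get_image("top"); cv2.imwrite("pics/top10.png",b)
# dark handle in scene near predicted location: top & base
print(proj("scene",(.576,-.2589,.111)),proj("scene",(.576,-.2589,.05)))
h=cv2.cvtColor(c,cv2.COLOR_BGR2HSV); m=cv2.inRange(h,(0,40,0),(179,255,95))[195:235,312:340]
print(comps(m,15))
E
```

```text
22.4 [ 0.57920637 -0.25974903  0.2527713 ] [1.17940344 0.36402741 1.04965479] 0.2835580467181847
[326.9 204.2] [324.6 219.6]
[([12.5, 20.5], [10, 12, 7, 19, 82])]
```

```bash
python3 - <<'E'
from h import *
for p in((357,160),(370,185),(385,200),(400,205),(440,218),(510,208)):
    print(p,onz("top",p[0]*.64,p[1]*.64,0),onz("top",p[0]*.64,p[1]*.64,.15))
ax=np.array([.584,-.039]); th=np.radians(np.arange(-100,24,4)); P=ax+.152*np.c_[-np.cos(th),-np.sin(th)]
print(P[0],(np.diff(P,axis=0)*1000).round().astype(int).tolist())
E
```

```text
(357, 160) [0.8647 0.1225 0.    ] [0.8132 0.1136 0.15  ]
(370, 185) [0.8064 0.0904 0.    ] [0.761  0.0848 0.15  ]
(385, 200) [0.7723 0.0547 0.    ] [0.7304 0.0528 0.15  ]
(400, 205) [0.7618 0.02   0.    ] [0.721  0.0217 0.15  ]
(440, 218) [ 0.7346 -0.0727  0.    ] [ 0.6966 -0.0613  0.15  ]
(510, 208) [ 0.764  -0.2336  0.    ] [ 0.723  -0.2055  0.15  ]
[0.61039452 0.11069078] [[-11, 1], [-11, 1], [-11, 0], [-11, -1], [-11, -1], [-10, -2], [-10, -3], [-10, -4], [-10, -4], [-9, -5], [-9, -6], [-9, -6], [-8, -7], [-8, -7], [-7, -8], [-7, -8], [-6, -9], [-5, -9], [-5, -10], [-4, -10], [-3, -10], [-3, -10], [-2, -10], [-1, -11], [0, -11], [0, -11], [1, -11], [2, -10], [3, -10], [3, -10]]
```

{"method": "send_rows", "body": {"rows": [{"hand": 0, "x": -18, "y": 40, "z": 0, "roll": 0}, {"hand": 0, "x": -18, "y": 40, "z": 0, "roll": 0}, {"hand": 0, "x": -18, "y": 40, "z": 0, "roll": 0}, {"hand": 0, "x": -18, "y": 40, "z": 0, "roll": 0}, {"hand": 0, "x": 0, "y": 40, "z": 0, "roll": -5}, {"hand": 0, "x": 0, "y": 40, "z": 0, "roll": -5}, {"hand": 0, "x": 0, "y": 40, "z": 0, "roll": 0}, {"hand": 0, "x": 36, "y": 30, "z": 0, "roll": 0}, {"hand": 0, "x": 36, "y": 30, "z": 0, "roll": 0}, {"hand": 0, "x": 34, "y": 30, "z": 0, "roll": 0}]}}

```text
time: 23.5
position: [0.6102, 0.1118, 0.2429]
tool_rot: [-2.401, -2.025, 0.003]
ft_force: [1.5, -0.3, 0.5]
grip_width: 0.005
grip_force: 0.0
```

{"method": "send_rows", "body": {"rows": [{"hand": 0, "x": 0, "y": 0, "z": 0, "roll": 0}, {"hand": 0, "x": 0, "y": 0, "z": 0, "roll": 0}]}}

```text
time: 23.7
position: [0.6089, 0.112, 0.242]
tool_rot: [-2.396, -2.026, 0.005]
ft_force: [-0.4, -0.2, -0.1]
grip_width: 0.008
grip_force: 0.0
```

```bash
python3 - <<'E'
from h import *
s=get_state(); print(s["time"],s["position"],s["tool_rot"],s["joint_positions"][6])
E
```

```text
23.7 [0.60889872 0.11199931 0.24195596] [-2.39621325 -2.0262574   0.00481496] -0.5544338946148043
```

Down to 0.127, then the sweep.

{"method": "send_rows", "body": {"rows": [{"hand": 0, "x": 0, "y": 0, "z": -40, "roll": 0}, {"hand": 0, "x": 0, "y": 0, "z": -40, "roll": 0}, {"hand": 0, "x": 0, "y": 0, "z": -25, "roll": 0}, {"hand": 0, "x": 0, "y": 0, "z": -10, "roll": 0}, {"hand": 0, "x": 0, "y": 0, "z": 0, "roll": 0}, {"hand": 0, "x": 0, "y": 0, "z": 0, "roll": 0}]}}

```text
time: 24.3
position: [0.6102, 0.1108, 0.131]
tool_rot: [2.401, 2.024, 0.002]
ft_force: [0.5, 0.0, -0.1]
grip_width: 0.006
grip_force: 0.0
```

{"method": "send_rows", "body": {"rows": [{"hand": 0, "x": -11, "y": 1, "z": 0, "roll": 4}, {"hand": 0, "x": -11, "y": 1, "z": 0, "roll": 4}, {"hand": 0, "x": -11, "y": 0, "z": 0, "roll": 4}, {"hand": 0, "x": -11, "y": -1, "z": 0, "roll": 4}, {"hand": 0, "x": -11, "y": -1, "z": 0, "roll": 4}, {"hand": 0, "x": -10, "y": -2, "z": 0, "roll": 4}, {"hand": 0, "x": -10, "y": -3, "z": 0, "roll": 4}, {"hand": 0, "x": -10, "y": -4, "z": 0, "roll": 4}, {"hand": 0, "x": -10, "y": -5, "z": 0, "roll": 4}, {"hand": 0, "x": -9, "y": -5, "z": 0, "roll": 4}]}}

```text
time: 25.3
position: [0.5073, 0.0924, 0.132]
tool_rot: [1.557, 2.723, 0.005]
ft_force: [1.2, 0.6, -0.1]
grip_width: 0.005
grip_force: 0.9
```

{"method": "send_rows", "body": {"rows": [{"hand": 0, "x": -9, "y": -6, "z": 0, "roll": 4}, {"hand": 0, "x": -9, "y": -6, "z": 0, "roll": 4}, {"hand": 0, "x": -8, "y": -7, "z": 0, "roll": 4}, {"hand": 0, "x": -8, "y": -7, "z": 0, "roll": 4}, {"hand": 0, "x": -7, "y": -8, "z": 0, "roll": 4}, {"hand": 0, "x": -7, "y": -8, "z": 0, "roll": 4}, {"hand": 0, "x": -6, "y": -9, "z": 0, "roll": 4}, {"hand": 0, "x": -5, "y": -9, "z": 0, "roll": 4}, {"hand": 0, "x": -5, "y": -10, "z": 0, "roll": 4}, {"hand": 0, "x": -4, "y": -10, "z": 0, "roll": 4}]}}

```text
time: 26.3
position: [0.4398, 0.0123, 0.1319]
tool_rot: [0.53, 3.09, -0.0]
ft_force: [1.5, 1.1, 0.4]
grip_width: 0.006
grip_force: 0.9
```

```bash
cat >> h.py <<'E'
def deckmarks(im):
    "white spool and pot rims on the deck, top view; carousel angle (deg) from each"
    ax=np.array([.584,-.039]); fr=-176.0; h=cv2.cvtColor(im,cv2.COLOR_BGR2HSV); out=[]
    m=cv2.inRange(h,(0,0,190),(179,60,255))
    cs,_=cv2.findContours(m,cv2.RETR_EXTERNAL,cv2.CHAIN_APPROX_NONE)
    for c in cs:
        (u,v),r=cv2.minEnclosingCircle(c); p=onz("top",u,v,.066)[:2]; d=p-ax; R=np.linalg.norm(d)
        if r>5 and R<.13: out.append((p.tolist(),round(r,1),R.round(3),((np.degrees(np.arctan2(d[1],d[0]))-fr)%360).round(1)))
    return out
E
python3 - <<'E'
from h import *
s=get_state(); print(s["time"],s["position"],s["ft_force"],s["joint_positions"][6])
print(deckmarks(cv2.imread("pics/top10.png"))); print(deckmarks(get_image("top")))
E
```

```text
26.3 [0.43976725 0.01234258 0.13191418] [1.519199   1.13353441 0.42362846] 1.0891950006967281
[([0.4905, -0.0465], 10.4, np.float64(0.094), np.float64(0.6)), ([0.5423, -0.1318], 7.7, np.float64(0.102), np.float64(61.8))]
[([0.5763, -0.1319], 10.3, np.float64(0.093), np.float64(81.3)), ([0.6702, -0.0978], 7.7, np.float64(0.104), np.float64(141.7))]
```

{"method": "send_rows", "body": {"rows": [{"hand": 0, "x": -3, "y": -10, "z": 0, "roll": 4}, {"hand": 0, "x": -3, "y": -10, "z": 0, "roll": 4}, {"hand": 0, "x": -2, "y": -10, "z": 0, "roll": 4}, {"hand": 0, "x": -1, "y": -11, "z": 0, "roll": 4}, {"hand": 0, "x": 0, "y": -11, "z": 0, "roll": 4}, {"hand": 0, "x": 0, "y": -11, "z": 0, "roll": 4}, {"hand": 0, "x": 1, "y": -11, "z": 0, "roll": 4}, {"hand": 0, "x": 2, "y": -10, "z": 0, "roll": 4}, {"hand": 0, "x": 0, "y": 0, "z": 0, "roll": 0}, {"hand": 0, "x": 0, "y": 0, "z": 0, "roll": 0}]}}

```text
time: 27.35
position: [0.4321, -0.0716, 0.1304]
tool_rot: [-0.333, 3.123, -0.001]
ft_force: [-0.1, 0.2, -0.0]
grip_width: 0.004
grip_force: 0.0
```

```bash
python3 - <<'E'
from h import *
s=get_state(); print(s["time"],s["position"],s["ft_force"],s["joint_positions"][6])
print(deckmarks(get_image("top")))
E
```

```text
27.35 [ 0.43212062 -0.07160785  0.130351  ] [-0.12340293  0.18111959 -0.011658  ] 1.8401785763698146
[([0.6303, -0.1213], 10.3, np.float64(0.094), np.float64(115.4)), ([0.6895, -0.041], 7.8, np.float64(0.106), np.float64(174.9))]
```

{"method": "send_rows", "body": {"rows": [{"hand": 0, "x": 1, "y": -6, "z": 0, "roll": 2}, {"hand": 0, "x": 2, "y": -6, "z": 0, "roll": 2}, {"hand": 0, "x": 0, "y": 0, "z": 0, "roll": 0}, {"hand": 0, "x": 0, "y": 0, "z": 0, "roll": 0}]}}

```text
time: 27.8
position: [0.4346, -0.0834, 0.1297]
tool_rot: [0.444, -3.11, 0.0]
ft_force: [-0.5, -0.3, 0.1]
grip_width: 0.007
grip_force: 0.0
```

```bash
python3 - <<'E'
from h import *
s=get_state(); print(s["time"],s["position"],s["ft_force"],s["joint_positions"][6])
print(deckmarks(get_image("top")))
E
```

```text
27.8 [ 0.43462621 -0.08340843  0.12966115] [-0.48997152 -0.34174553  0.10446701] 1.926794345018659
[([0.6351, -0.1184], 10.3, np.float64(0.094), np.float64(118.8)), ([0.6894, -0.0345], 7.7, np.float64(0.105), np.float64(178.4))]
```

{"method": "send_rows", "body": {"rows": [{"hand": 0, "x": 1, "y": -3, "z": 0, "roll": 0}, {"hand": 0, "x": 0, "y": 0, "z": 0, "roll": 0}, {"hand": 0, "x": 0, "y": 0, "z": 0, "roll": 0}, {"hand": 0, "x": -2, "y": 10, "z": 0, "roll": 0}, {"hand": 0, "x": 0, "y": 0, "z": 40, "roll": 0}, {"hand": 0, "x": 0, "y": 0, "z": 50, "roll": 0}, {"hand": 0, "x": 15, "y": 40, "z": 10, "roll": -8}, {"hand": 0, "x": 15, "y": 40, "z": 0, "roll": -8}, {"hand": 0, "x": 15, "y": 40, "z": 0, "roll": -8}, {"hand": 0, "x": 15, "y": 40, "z": 0, "roll": -8}]}}

```text
time: 28.85
position: [0.485, 0.059, 0.2288]
tool_rot: [-0.298, -3.127, 0.003]
ft_force: [1.5, -0.5, -0.5]
grip_width: 0.001
grip_force: 0.0
```

{"method": "send_rows", "body": {"rows": [{"hand": 0, "x": 0, "y": 30, "z": 0, "roll": -8}, {"hand": 0, "x": 0, "y": 30, "z": 0, "roll": -8}, {"hand": 0, "x": 0, "y": 30, "z": 0, "roll": -8}, {"hand": 0, "x": 0, "y": 30, "z": 0, "roll": -8}, {"hand": 0, "x": 0, "y": 20, "z": 0, "roll": -8}, {"hand": 0, "x": 0, "y": 0, "z": 0, "roll": -8}, {"hand": 60, "x": 0, "y": 0, "z": 0, "roll": -8}, {"hand": 60, "x": 0, "y": 0, "z": 0, "roll": -8}, {"hand": 60, "x": 0, "y": 0, "z": 0, "roll": -8}, {"hand": 60, "x": 0, "y": 0, "z": 0, "roll": -7}]}}

```text
time: 29.85
position: [0.4844, 0.1978, 0.2283]
tool_rot: [-2.218, -2.222, 0.0]
ft_force: [-0.1, 0.7, -0.1]
grip_width: 0.285
grip_force: 0.0
```

```bash
python3 - <<'E'
from h import *
s=get_state(); print(s["time"],s["position"],s["tool_rot"],s["joint_positions"][6])
b=get_image("top"); c=get_image("scene"); cv2.imwrite("pics/top11.png",b); cv2.imwrite("pics/scene11.png",c)
print(deckmarks(b))
for n,im in(("top",b),("scene",c)):
    print(n,comps(cv2.inRange(cv2.cvtColor(im,cv2.COLOR_BGR2HSV),(85,120,60),(108,255,255)),12))
h=cv2.cvtColor(b,cv2.COLOR_BGR2HSV); m=cv2.inRange(h,(8,125,190),(17,190,255))[190:225,235:310]
cs,_=cv2.findContours(m,cv2.RETR_EXTERNAL,cv2.CHAIN_APPROX_NONE); q=max(cs,key=cv2.contourArea); r=cv2.minAreaRect(q); print(r)
print(onz("top",r[0][0]+235,r[0][1]+190,.05),[onz("top",p[0]+235,p[1]+190,.05)[:2].tolist() for p in cv2.boxPoints(r)])
cv2.imwrite("pics/c11.png",cv2.resize(b[130:250,160:380],(800,436),interpolation=cv2.INTER_CUBIC))
E
```

```text
29.85 [0.48435285 0.19779811 0.22833275] [-2.21846233e+00 -2.22239517e+00  2.35436954e-04] -0.55888114712893
[([0.6363, -0.1177], 10.3, np.float64(0.094), np.float64(119.6)), ([0.6894, -0.0332], 7.8, np.float64(0.106), np.float64(179.1))]
top [([67.1, 113.0], [55, 99, 26, 33, 348]), ([86.0, 108.2], [82, 104, 10, 10, 55]), ([80.4, 122.8], [77, 120, 8, 6, 27]), ([67.4, 133.9], [66, 131, 4, 7, 17]), ([359.5, 232.0], [352, 230, 16, 5, 51])]
scene [([169.6, 119.3], [161, 115, 20, 11, 81]), ([175.3, 124.0], [172, 122, 7, 4, 16]), ([384.5, 159.3], [377, 146, 16, 25, 164]), ([366.6, 157.8], [365, 155, 4, 7, 16]), ([374.5, 160.2], [371, 156, 7, 8, 26]), ([206.6, 178.8], [204, 177, 6, 4, 13]), ([322.8, 271.7], [319, 269, 8, 6, 31])]
((36.0, 14.5), (29.0, 56.0), 90.0)
[ 0.4953 -0.0381  0.05  ] [[0.5417, 0.0584], [0.548, -0.1324], [0.4492, -0.1342], [0.4433, 0.055]]
```

View pics/c11.png

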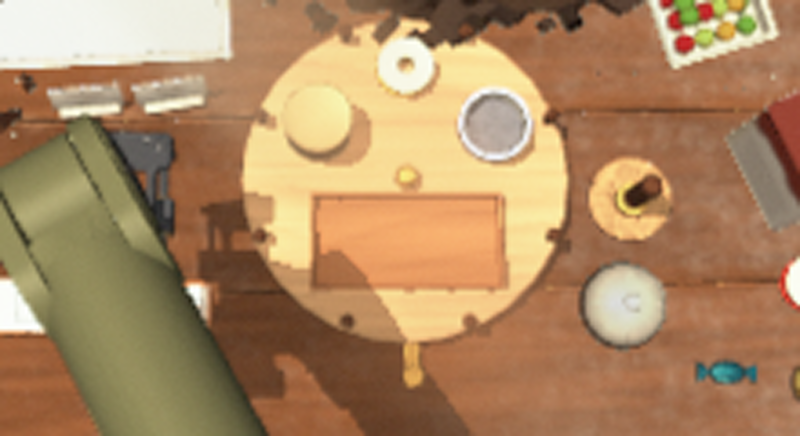

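The tray faces front: tray at (407,242), pointer stud at (414,378). Stamp and goods are undisturbed. Next is the left sweet.

{"method": "send_rows", "body": {"rows": [{"hand": 60, "x": 37, "y": 22, "z": 0, "roll": -5}, {"hand": 60, "x": 37, "y": 21, "z": 0, "roll": 0}, {"hand": 60, "x": 0, "y": 0, "z": -40, "roll": 0}, {"hand": 60, "x": 0, "y": 0, "z": -40, "roll": 0}, {"hand": 60, "x": 0, "y": 0, "z": 0, "roll": 0}, {"hand": 60, "x": 0, "y": 0, "z": 0, "roll": 0}], "force": 15}}

```text
time: 30.55
position: [0.5585, 0.2405, 0.1486]
tool_rot: [-2.305, -2.131, 0.001]
ft_force: [0.0, 0.2, 0.6]
grip_width: 0.684
grip_force: 0.0
```

```bash
python3 - <<'E'
from h import *
s=get_state(); print(s["time"],s["position"],s["tool_rot"],s["ft_force"])
print(onz("top",271.7,196.2,.05))
b=get_image("scene"); print(comps(cv2.inRange(cv2.cvtColor(b,cv2.COLOR_BGR2HSV),(85,120,60),(108,255,255))[165:190,190:225],4))
E
```

```text
30.55 [0.55849618 0.24049372 0.14857123] [-2.30504524e+00 -2.13085535e+00  1.04958795e-03] [0.01659933 0.15659792 0.55004137]
[ 0.5237 -0.0397  0.05  ]
[([17.0, 14.1], [15, 13, 5, 3, 11])]
```

{"method": "send_rows", "body": {"rows": [{"hand": 60, "x": 0, "y": 0, "z": -40, "roll": 0}, {"hand": 60, "x": 0, "y": 0, "z": -25, "roll": 0}, {"hand": 60, "x": 0, "y": 0, "z": -9, "roll": 0}, {"hand": 60, "x": 0, "y": 0, "z": 0, "roll": 0}, {"hand": 60, "x": 0, "y": 0, "z": 0, "roll": 0}, {"hand": 30, "x": 0, "y": 0, "z": 0, "roll": 0}, {"hand": 10, "x": 0, "y": 0, "z": 0, "roll": 0}, {"hand": 10, "x": 0, "y": 0, "z": 0, "roll": 0}, {"hand": 10, "x": 0, "y": 0, "z": 0, "roll": 0}, {"hand": 10, "x": 0, "y": 0, "z": 0, "roll": 0}]}}

```text
time: 31.6
position: [0.559, 0.2402, 0.0745]
tool_rot: [-2.308, -2.129, -0.0]
ft_force: [0.1, -0.0, -0.3]
grip_width: 0.319
grip_force: 0.0
```

{"method": "send_rows", "body": {"rows": [{"hand": 10, "x": 0, "y": 0, "z": 0, "roll": 0}, {"hand": 10, "x": 0, "y": 0, "z": 0, "roll": 0}, {"hand": 10, "x": 0, "y": 0, "z": 0, "roll": 0}]}}

```text
time: 31.9
position: [0.559, 0.2402, 0.0744]
tool_rot: [-2.308, -2.129, -0.0]
ft_force: [-0.7, -0.3, 1.6]
grip_width: 0.254
grip_force: 15.0
```

{"method": "send_rows", "body": {"rows": [{"hand": 10, "x": 0, "y": 0, "z": 30, "roll": 0}, {"hand": 10, "x": 0, "y": 0, "z": 50, "roll": 0}, {"hand": 10, "x": 0, "y": 0, "z": 46, "roll": 0}, {"hand": 10, "x": -5, "y": -34, "z": 0, "roll": -8}, {"hand": 10, "x": -5, "y": -34, "z": 0, "roll": -8}, {"hand": 10, "x": -5, "y": -34, "z": 0, "roll": -8}, {"hand": 10, "x": -5, "y": -34, "z": 0, "roll": -8}, {"hand": 10, "x": -6, "y": -35, "z": 0, "roll": -8}, {"hand": 10, "x": -6, "y": -35, "z": 0, "roll": -8}, {"hand": 10, "x": -6, "y": -35, "z": 0, "roll": -8}]}}

```text
time: 32.9
position: [0.5205, -0.0021, 0.2005]
tool_rot: [-3.04, -0.788, -0.002]
ft_force: [1.0, -0.0, -1.2]
grip_width: 0.247
grip_force: 15.0
```

{"method": "send_rows", "body": {"rows": [{"hand": 10, "x": 0, "y": 0, "z": 0, "roll": -8}, {"hand": 10, "x": 0, "y": 0, "z": 0, "roll": -8}, {"hand": 10, "x": 0, "y": 0, "z": 0, "roll": -8}, {"hand": 10, "x": 0, "y": 0, "z": -30, "roll": 0}, {"hand": 10, "x": 0, "y": 0, "z": 0, "roll": 0}, {"hand": 10, "x": 0, "y": 0, "z": 0, "roll": 0}]}}

```text
time: 33.5
position: [0.5205, -0.0005, 0.1702]
tool_rot: [-3.137, -0.149, 0.001]
ft_force: [-0.5, -0.2, 1.2]
grip_width: 0.252
grip_force: 15.0
```

```bash
python3 - <<'E'
from h import *
s=get_state(); print(s["time"],s["position"],s["tool_rot"],s["grip_width"],s["ft_force"])
b=get_image("top"); cv2.imwrite("pics/top12.png",b); print(deckmarks(b))
print(comps(cv2.inRange(cv2.cvtColor(b,cv2.COLOR_BGR2HSV),(85,120,60),(108,255,255))[150:],4))
E
```

```text
33.5 [ 0.52047901 -0.00052054  0.17018655] [-3.13653395e+00 -1.48824591e-01  7.27626773e-04] 0.2519675481231822 [-0.4565982  -0.15929791  1.16081369]
[([0.6363, -0.1178], 10.3, np.float64(0.095), np.float64(119.6)), ([0.6889, -0.0321], 7.6, np.float64(0.105), np.float64(179.8))]
[([359.5, 81.9], [352, 80, 16, 5, 49])]
```

{"method": "send_rows", "body": {"rows": [{"hand": 10, "x": 0, "y": 0, "z": -30, "roll": 0}, {"hand": 10, "x": 0, "y": 0, "z": -15, "roll": 0}, {"hand": 10, "x": 0, "y": 0, "z": -3, "roll": 0}, {"hand": 10, "x": 0, "y": 0, "z": -2, "roll": 0}, {"hand": 10, "x": 0, "y": 0, "z": 0, "roll": 0}, {"hand": 10, "x": 0, "y": 0, "z": 0, "roll": 0}]}}

```text
time: 34.15
position: [0.5216, -0.0007, 0.1213]
tool_rot: [-3.137, -0.148, -0.004]
ft_force: [-0.2, -0.3, -0.4]
grip_width: 0.243
grip_force: 15.0
```

{"method": "send_rows", "body": {"rows": [{"hand": 24, "x": 0, "y": 0, "z": 0, "roll": 0}, {"hand": 30, "x": 0, "y": 0, "z": 0, "roll": 0}, {"hand": 38, "x": 0, "y": 0, "z": 0, "roll": 0}, {"hand": 44, "x": 0, "y": 0, "z": 0, "roll": 0}, {"hand": 44, "x": 0, "y": 0, "z": 0, "roll": 0}, {"hand": 44, "x": 0, "y": 0, "z": 0, "roll": 0}, {"hand": 44, "x": 0, "y": 0, "z": 20, "roll": 0}, {"hand": 44, "x": 0, "y": 0, "z": 40, "roll": 0}, {"hand": 44, "x": 0, "y": 0, "z": 40, "roll": 0}, {"hand": 44, "x": 0, "y": 0, "z": 0, "roll": 0}]}}

```text
time: 35.15
position: [0.5242, -0.0003, 0.226]
tool_rot: [3.137, 0.148, 0.018]
ft_force: [1.0, 0.2, 0.6]
grip_width: 0.506
grip_force: 0.0
```

{"method": "send_rows", "body": {"rows": [{"hand": 60, "x": -11, "y": -35, "z": 0, "roll": 8}, {"hand": 60, "x": -11, "y": -35, "z": 0, "roll": 8}, {"hand": 60, "x": -11, "y": -35, "z": 0, "roll": 8}, {"hand": 60, "x": -11, "y": -35, "z": 0, "roll": 8}, {"hand": 60, "x": -11, "y": -35, "z": 0, "roll": 8}, {"hand": 60, "x": -11, "y": -35, "z": 0, "roll": 8}, {"hand": 60, "x": -11, "y": -35, "z": 0, "roll": 8}, {"hand": 60, "x": -11, "y": -35, "z": 0, "roll": 8}, {"hand": 60, "x": -10, "y": -35, "z": 0, "roll": 8}, {"hand": 60, "x": -10, "y": -35, "z": 0, "roll": 8}]}}

```text
time: 36.15
position: [0.4123, -0.3516, 0.2199]
tool_rot: [-2.303, -2.133, -0.0]
ft_force: [0.2, -0.3, 0.9]
grip_width: 0.691
grip_force: 0.0
```

{"method": "send_rows", "body": {"rows": [{"hand": 60, "x": 0, "y": 0, "z": 0, "roll": 7}, {"hand": 60, "x": 0, "y": 0, "z": -40, "roll": 0}, {"hand": 60, "x": 0, "y": 0, "z": -30, "roll": 0}, {"hand": 60, "x": 0, "y": 0, "z": 0, "roll": 0}, {"hand": 60, "x": 0, "y": 0, "z": 0, "roll": 0}]}}

```text
time: 36.65
position: [0.4131, -0.3501, 0.1503]
tool_rot: [-2.175, -2.264, -0.001]
ft_force: [0.9, -1.1, 0.6]
grip_width: 0.691
grip_force: 0.0
```

```bash
python3 - <<'E'
from h import *
s=get_state(); print(s["time"],s["position"],s["tool_rot"],s["ft_force"],s["joint_positions"][6])
b=get_image("top"); c=get_image("scene"); cv2.imwrite("pics/top13.png",b); cv2.imwrite("pics/scene13.png",c); print(deckmarks(b))
for n,im in(("top",b),("scene",c)):
    L=comps(cv2.inRange(cv2.cvtColor(im,cv2.COLOR_BGR2HSV),(85,120,60),(108,255,255)),8); print(n,[(l[0],l[1][4]) for l in L])
    for l in L:
        if l[0][0]>200: print(onz(n,*l[0],.054 if l[0][1]<225 else .009))
E
```

```text
36.65 [ 0.4130676  -0.35009918  0.15030603] [-2.17452519e+00 -2.26370341e+00 -5.90205336e-04] [ 0.90314605 -1.1420421   0.58559007] 0.60854377452419
[([0.6363, -0.1178], 10.3, np.float64(0.095), np.float64(119.6)), ([0.6893, -0.0323], 7.5, np.float64(0.106), np.float64(179.6))]
top [([352.9, 81.8], 8), ([67.1, 113.0], 329), ([86.1, 108.0], 53), ([80.5, 122.8], 25), ([67.1, 133.9], 16), ([357.9, 232.0], 39)]
[ 0.9382 -0.3155  0.054 ]
[ 0.4127 -0.3455  0.009 ]
scene [([173.6, 119.5], 111), ([175.5, 123.7], 14), ([383.2, 159.6], 186), ([366.4, 157.7], 17), ([251.0, 197.0], 15), ([323.1, 271.7], 28)]
[ 1.046  -0.2528  0.054 ]
[ 1.0179 -0.1947  0.054 ]
[ 0.521  -0.0038  0.054 ]
[ 0.4123 -0.3526  0.009 ]
```

{"method": "send_rows", "body": {"rows": [{"hand": 60, "x": 0, "y": 0, "z": -40, "roll": 0}, {"hand": 60, "x": 0, "y": 0, "z": -25, "roll": 0}, {"hand": 60, "x": 0, "y": 0, "z": -11, "roll": 0}, {"hand": 60, "x": 0, "y": 0, "z": 0, "roll": 0}, {"hand": 60, "x": 0, "y": 0, "z": 0, "roll": 0}, {"hand": 30, "x": 0, "y": 0, "z": 0, "roll": 0}, {"hand": 10, "x": 0, "y": 0, "z": 0, "roll": 0}, {"hand": 10, "x": 0, "y": 0, "z": 0, "roll": 0}, {"hand": 10, "x": 0, "y": 0, "z": 0, "roll": 0}, {"hand": 10, "x": 0, "y": 0, "z": 0, "roll": 0}]}}

```text
time: 37.75
position: [0.4131, -0.3504, 0.0746]
tool_rot: [-2.176, -2.264, -0.0]
ft_force: [-0.8, -0.0, 0.4]
grip_width: 0.323
grip_force: 0.0
```

{"method": "send_rows", "body": {"rows": [{"hand": 10, "x": 0, "y": 0, "z": 0, "roll": 0}, {"hand": 10, "x": 0, "y": 0, "z": 0, "roll": 0}, {"hand": 10, "x": 0, "y": 0, "z": 0, "roll": 0}, {"hand": 10, "x": 0, "y": 0, "z": 0, "roll": 0}]}}

```text
time: 38.15
position: [0.4131, -0.3503, 0.0745]
tool_rot: [-2.176, -2.264, -0.0]
ft_force: [-0.1, 0.8, 2.7]
grip_width: 0.245
grip_force: 15.0
```

{"method": "send_rows", "body": {"rows": [{"hand": 10, "x": 0, "y": 0, "z": 30, "roll": 0}, {"hand": 10, "x": 0, "y": 0, "z": 50, "roll": 0}, {"hand": 10, "x": 0, "y": 0, "z": 46, "roll": 0}, {"hand": 10, "x": 16, "y": 38, "z": 0, "roll": -8}, {"hand": 10, "x": 16, "y": 38, "z": 0, "roll": -8}, {"hand": 10, "x": 16, "y": 38, "z": 0, "roll": -8}, {"hand": 10, "x": 16, "y": 38, "z": 0, "roll": -8}, {"hand": 10, "x": 16, "y": 38, "z": 0, "roll": -8}, {"hand": 10, "x": 17, "y": 39, "z": 0, "roll": -8}, {"hand": 10, "x": 17, "y": 40, "z": 0, "roll": -8}]}}

```text
time: 39.15
position: [0.5258, -0.0843, 0.2004]
tool_rot: [-2.98, -0.992, -0.001]
ft_force: [1.0, -0.9, -1.4]
grip_width: 0.251
grip_force: 15.0
```

{"method": "send_rows", "body": {"rows": [{"hand": 10, "x": 0, "y": 0, "z": 0, "roll": -8}, {"hand": 10, "x": 0, "y": 0, "z": 0, "roll": -8}, {"hand": 10, "x": 0, "y": 0, "z": 0, "roll": -8}, {"hand": 10, "x": 0, "y": 0, "z": 0, "roll": -8}, {"hand": 10, "x": 0, "y": 0, "z": -30, "roll": 0}, {"hand": 10, "x": 0, "y": 0, "z": 0, "roll": 0}, {"hand": 10, "x": 0, "y": 0, "z": 0, "roll": 0}]}}

```text
time: 39.85
position: [0.5249, -0.0856, 0.1701]
tool_rot: [-3.137, -0.142, 0.001]
ft_force: [0.5, 0.1, 1.5]
grip_width: 0.255
grip_force: 15.0
```

{"method": "send_rows", "body": {"rows": [{"hand": 10, "x": 1, "y": 4, "z": -30, "roll": 0}, {"hand": 10, "x": 0, "y": 0, "z": -15, "roll": 0}, {"hand": 10, "x": 0, "y": 0, "z": -3, "roll": 0}, {"hand": 10, "x": 0, "y": 0, "z": -2, "roll": 0}, {"hand": 10, "x": 0, "y": 0, "z": 0, "roll": 0}, {"hand": 10, "x": 0, "y": 0, "z": 0, "roll": 0}]}}

```text
time: 40.45
position: [0.5271, -0.0819, 0.1214]
tool_rot: [-3.138, -0.141, -0.004]
ft_force: [0.0, -0.0, 0.5]
grip_width: 0.249
grip_force: 15.0
```

{"method": "send_rows", "body": {"rows": [{"hand": 24, "x": 0, "y": 0, "z": 0, "roll": 0}, {"hand": 30, "x": 0, "y": 0, "z": 0, "roll": 0}, {"hand": 38, "x": 0, "y": 0, "z": 0, "roll": 0}, {"hand": 44, "x": 0, "y": 0, "z": 0, "roll": 0}, {"hand": 44, "x": 0, "y": 0, "z": 0, "roll": 0}, {"hand": 44, "x": 0, "y": 0, "z": 0, "roll": 0}, {"hand": 44, "x": 0, "y": 0, "z": 20, "roll": 0}, {"hand": 44, "x": 0, "y": 0, "z": 40, "roll": 0}, {"hand": 44, "x": 0, "y": 0, "z": 40, "roll": 0}, {"hand": 44, "x": 0, "y": 0, "z": 40, "roll": 0}]}}

```text
time: 41.45
position: [0.5261, -0.0816, 0.2618]
tool_rot: [-3.137, -0.142, -0.001]
ft_force: [0.6, -0.8, -0.1]
grip_width: 0.501
grip_force: 0.0
```

{"method": "send_rows", "body": {"rows": [{"hand": 44, "x": -10, "y": -45, "z": 0, "roll": 0}, {"hand": 44, "x": -10, "y": -45, "z": 0, "roll": 0}, {"hand": 44, "x": -10, "y": -45, "z": 0, "roll": 0}, {"hand": 44, "x": -10, "y": -45, "z": 0, "roll": 0}, {"hand": 44, "x": -10, "y": -45, "z": 0, "roll": 0}, {"hand": 44, "x": -20, "y": -45, "z": 0, "roll": 0}, {"hand": 44, "x": -30, "y": -45, "z": 0, "roll": 0}, {"hand": 44, "x": -30, "y": -45, "z": 0, "roll": 0}, {"hand": 44, "x": -30, "y": -45, "z": 0, "roll": 0}, {"hand": 44, "x": 0, "y": 0, "z": 0, "roll": 0}]}}

```text
time: 42.45
position: [0.3657, -0.484, 0.2598]
tool_rot: [3.137, 0.121, -0.005]
ft_force: [-0.5, 0.2, -0.4]
grip_width: 0.506
grip_force: 0.0
```

```bash
python3 - <<'E'
from h import *
s=get_state(); print(s["time"],s["position"],s["ft_force"])
b=get_image("top"); c=get_image("scene"); cv2.imwrite("pics/top14.png",b); cv2.imwrite("pics/scene14.png",c); print(deckmarks(b))
for n,im in(("top",b),("scene",c)):
    L=comps(cv2.inRange(cv2.cvtColor(im,cv2.COLOR_BGR2HSV),(85,120,60),(108,255,255)),8); print(n,[(l[0],l[1][4]) for l in L])
    for l in L:
        if l[0][0]>200: print(onz(n,*l[0],.053))
A=cv2.resize(b[130:250,145:405],(800,369)); B=cv2.resize(c[175:250,170:370],(620,231))
o=np.zeros((600,800,3),np.uint8); o[:369]=A; o[369:,:620]=B; cv2.imwrite("pics/end.png",o)
E
```

```text
42.45 [ 0.36572653 -0.48400148  0.25981743] [-0.54814369  0.17800553 -0.44709253]
[([0.6363, -0.1177], 10.3, np.float64(0.094), np.float64(119.6)), ([0.6893, -0.0323], 7.5, np.float64(0.106), np.float64(179.6))]
top [([355.1, 82.9], 10), ([69.0, 109.2], 256), ([86.1, 108.1], 53), ([60.7, 125.6], 73), ([80.4, 122.9], 24), ([67.2, 134.1], 17)]
[ 0.9349 -0.3235  0.053 ]
scene [([173.8, 119.5], 113), ([175.1, 123.8], 16), ([366.6, 157.9], 18), ([251.1, 197.0], 16), ([265.4, 200.6], 16)]
[ 1.0187 -0.1954  0.053 ]
[ 0.5223 -0.0032  0.053 ]
[ 0.5362 -0.0536  0.053 ]
```

View pics/end.png

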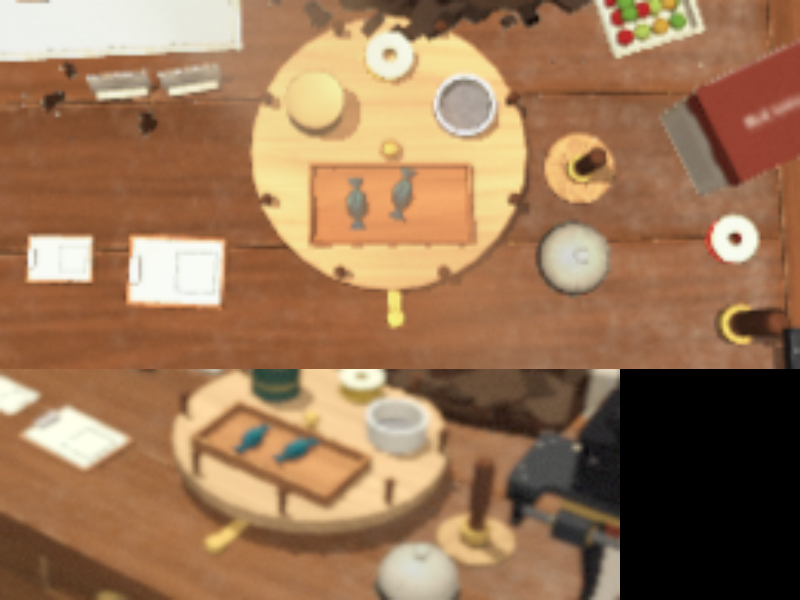

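```bash
python3 - <<'E'
from h import *
t=lambda x,y:("top",(x+.5)*.325-.5+145,(y+.5)*.325-.5+130); s=lambda x,y:("scene",(x+.5)/3.1-.5+170,(y-369+.5)*75/231-.5+175)
print("sw1",tri(t(357,204),s(252,438)),"sw2",tri(t(401,195),s(297,449)))
for p in((357,179),(357,229),(405,170),(397,219),(311,166),(473,166),(311,243),(474,243)): print(p,onz(*t(*p),.053)[:2])
E
```

```text
sw1 (array([ 0.523 , -0.0021,  0.0519]), np.float64(0.0002)) sw2 (array([ 0.5358, -0.0519,  0.052 ]), np.float64(0.0036))
(357, 179) [ 0.5507 -0.0014]
(357, 229) [ 0.4953 -0.003 ]
(405, 170) [ 0.5625 -0.0542]
(397, 219) [ 0.5078 -0.0467]
(311, 166) [0.5635 0.0498]
(473, 166) [ 0.5695 -0.1295]
(311, 243) [0.4783 0.047 ]
(474, 243) [ 0.484  -0.1322]
```

```bash
python3 -c "
from bench import close_job; print(close_job())"
```

```text
the job is handed in; nothing more can be done
None
```

I handed the job in at about 42 s with every step done: the stamp was inked, pressed inside the card's square and stood back on its cork rest, and the tray was left facing front with both sweets from the table lying flat in it (I found no third). No mark shows on the card in the images, so the stamping rests on the press itself (about 14 N, in the square).

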